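Set up the steam bath on the stirrer hotplate

TASK

Set up the steam bath for evaporating the sample: stand the empty beaker in the middle of the stirrer hotplate's round plate and seat the porcelain dish level and centred on the beaker's mouth. Put the amber sample jar into the tray, midway between the two white bottles and in line with them, and lay the cork ring flat on the table beside the hotplate, on the side towards the tray, in line with the middle of the plate and about 3 cm clear of the case, ready for the hot dish. Do not drop the glass or the porcelain, and leave the white bottles, the conical flask and the beaker of pipettes where they stand.

Things in the scene. Friction and masses are not known exactly. Their poses are not given: they have to be found in the camera images.
- stirrer: fixed stirrer hotplate: orange case, its x from -100 to +60, its y from -60 to +60, 60 high, with a round steel plate 110 in diameter, flat top 85 mm above the table. Origin on the table under the middle of the plate. z up, own -x is the front with two grey knobs (12 mm proud), facing roughly the robot. It may stand left or right of the tray: the side towards the tray is its +y or -y side, wherever the tray lies
- tray: fixed white porcelain tray, 150 (its x) by 260 (its y), 35 high, walls and floor 8 thick. Origin on the table under its centre, z up; inner floor 8 mm above the table. The two white bottles stand in it on its y axis, 90 mm to either side of the centre, so the jar's place is the tray's centre
- bottle_left: white plastic bottle with white screw cap, standing in the tray at its +y end; 56 in diameter, 135 high. Loose, about 0.22 kg; to be left alone. Origin: centre of its underside, z up
- bottle_right: the same kind of white bottle at the tray's -y end; loose, to be left alone. Origin: centre of its underside, z up
- beaker: empty clear-glass beaker, 54 in outer diameter, 74 high, wall 2.5 (rim bead and a small look-only spout), standing upright on the table. Origin: centre of its underside, z up; about 0.07 kg. Grip it round the outside from above
- dish: small white porcelain evaporating dish: foot 28 in diameter, conical side widening to 64 at 20 mm height, then a straight upright rim band (64 in diameter) from 20 to 30 mm height, to grip it by. Origin: centre of the underside, z up; about 0.06 kg. Seated, its cone rests on the beaker's rim and its origin is about 63 mm above the beaker's origin
- jar: amber glass sample jar with paper label and black lid as wide as the jar: straight-sided, 52 in diameter, 100 high. Origin: centre of its underside, z up; about 0.16 kg
- ring: flat cork ring (flask rest), 60 outer and about 32 inner diameter, 25 high, lying flat on the table. Origin: centre of its underside, z up; about 0.02 kg
- flask: bystander: clear-glass conical flask, foot 64 in diameter, 105 high, neck 24 to 30 in diameter; loose on the table among the things of the job, to be left alone. Origin: centre of its underside.
- pipettes: bystander: small beaker 48 in diameter, 58 high, with four plastic transfer pipettes leaning in it up to 125 mm height and up to 45 mm from its axis; loose, to be left alone. Origin: centre of its underside
There are look-alikes about, which are no part of the job. Leave any blue or purple look-alike of the beaker alone.

How it is judged:
At the end, for the whole second after the job is handed in: Beaker upright within 12 mm of the plate's centre; dish level in its mouth (6 mm, 0.12 rad); jar upright in the tray, within 15 mm of the bottles' line and 13 mm of midway; ring flat on the tray side, 15 to 45 mm from the case, within 20 mm of the plate's middle line; all released, at rest (horizontal distance between beaker and stirrer below 0.012 m and z of beaker in the frame of stirrer between 0.08 and 0.09 m and angle between each of beaker, jar, ring's own z axis and vertical below 0.06 rad and horizontal distance between dish and beaker below 0.006 m and z of dish in the frame of beaker between 0.057 and 0.068 m and angle between dish's own z axis and vertical below 0.12 rad and x of jar in the frame of tray between -0.015 and 0.015 m and y of jar in the frame of tray between -0.013 and 0.013 m and z of jar in the frame of tray between 0.003 and 0.013 m and x of ring in the frame of stirrer between -0.02 and 0.02 m and ((y of tray in the frame of stirrer above 0 m and y of ring in the frame of stirrer between 0.105 and 0.135 m) or (y of tray in the frame of stirrer below 0 m and y of ring in the frame of stirrer between -0.135 and -0.105 m)) and height (world z) of ring between -0.005 and 0.005 m and linear speed of each of beaker, dish, jar, ring below 0.02 m/s); the robot touches nothing.
It fails at once if a white bottle is pushed more than 15 mm or tipped (distance of any of bottle_left, bottle_right from where it was at the start of the episode above 0.015 m or angle between any of bottle_left, bottle_right's own z axis and vertical above 0.35 rad).
It fails at once if the conical flask or the beaker of pipettes is pushed more than 15 mm or tipped (distance of any of flask, pipettes from where it was at the start of the episode above 0.015 m or angle between any of flask, pipettes's own z axis and vertical above 0.35 rad).
It fails at once if the beaker is dropped (falls free through more than about 1 cm) (contact force between anything else and beaker below 0.02 N and linear speed of beaker above 0.45 m/s).
It fails at once if the dish is dropped (falls free through more than about 1 cm) (contact force between anything else and dish below 0.02 N and linear speed of dish above 0.45 m/s).
It fails at once if the jar is dropped (falls free through more than about 1 cm) (contact force between anything else and jar below 0.02 N and linear speed of jar above 0.45 m/s).
It also fails if it takes over 112 s, if anything falls off the work surface, if the arm or the gripper's body presses on something with over 40 N, if the wrist force passes 120 N, or if a joint passes its speed limit or range.

ROBOT

A 7-joint arm with a two-finger parallel gripper is mounted at the origin on the work surface. World frame = base frame: x ahead of the robot, y to its left, z up, the work surface at z = 0. Lengths are in m, angles in rad, forces in N, time in s.
With the tool pointing down it reaches from about 0.4 to 0.85 m from the base axis. Payload 10.4 kg.
Tool frame: the origin (TCP) lies between the finger pads; the fingertips stand tcp_to_tips ahead of it and the grasp point (between the pads) lies 8 mm behind it (tcp_to_tips is the distance from the TCP to the fingertips, in m); z points along the fingers, y is the line along which they close (so a half turn about z gives the same grasp; the last joint's range is limited). The gripper opens to 85 mm and grips with 20 to 120 N. Pads are 22 mm wide; open, the fingers measure 114 mm over their backs; the gripper's body (76 mm by 85 mm) begins 54 mm behind the grasp point. The pads swing forward as they close: fully open they stand 13 mm farther back than shut.
Start: joints at [-0.023, 0.332, -0.065, 1.46, 0.022, 1.35, -0.088], TCP at [0.625, 0, 0.242] pointing down, gripper open.
Joint ranges: [-2.6, 2.6], [-0.5, 2.12], [-1.47, 1.34], [0.16, 2.42], [-1.27, 4.41], [0.06, 2.06], [-2.6, 2.6]. Speed limits (rad/s): [2.22, 2.22, 2.79, 2.79, 3.14, 3.14, 3.14].

INTERFACE

Orientations are given as a unit quaternion [x, y, z, w].
In Python, from workcell import * gives the robot as it stands.
- The arm moves only by the tool apply_moves, never from a script. Its argument "rows" is a list of rows, each an object of numbers: "x", "y", "z": the shift along the tool's x, y, z in mm; "ax", "ay", "az": the turn, a rotation vector about the tool's x, y, z in degrees; "gripper": the closure, from 0 (fully open) to 1 (shut). A call has 1 to 5 rows; each row shifts and turns the commanded pose from where the row before left it, along the tool's axes as they then stand; what a row does not reach is not made up. A row lasts 1/12 s, in which the tool goes at most 41.7 mm and 7.16 degrees, less where a joint would pass 70% of its speed; a pose out of reach is approached as far as the arm can. A call with a gripper value outside its range is refused whole. The fingers move at their own pace and stop on an object; "newtons" is the grip in N (left out, the last holds). Time passes only in rows, so rows that do not move let the fingers close. It gives the time, the measured TCP pose, the force, the opening and the grip force at its end, in the units of the state.
- get_obs(): the state, without advancing time (a new reading comes with each control period).
- camera(name): name is "scene" or "side" or "wrist"; returns a dict with "color" (420x560x3 uint8, red, green, blue), "fov_y" (degrees; the focal length in pixels is half the picture's height over the tangent of half this angle, whatever the lens; pixels are square), "cx", "cy" (the principal point, pixels), "k1" (the pictures are not rectified: a ray, as slopes to the right and down, at radius r is drawn at 1 + k1 r^2 times it, then the intrinsics apply), "rvec" (rotation vector, rad) and "tvec" (3), from world to camera coordinates, as OpenCV has them. Camera axes: x right, y down, z forward; pixel columns grow to the right and rows downward; lengths in m; the calibration is good to about 2 mm. A picture is of the moment at which its call begins. There is no depth.
- hand_in(): hands the job in; it is judged then, once.
The state is a dict: "clock": time; "joint_pos": joint angles; "joint_velocities": joint speeds; "tau": joint torques, N m; "position": TCP position; "ee_rot": TCP orientation; "ft_force": force on the tool from outside, world axes, zero at the start; "torque": the same for the moment, N m; "grip_width": opening from 0.0 (shut) to 1.0 (fully open); "grasp_force": force on a finger pad.
Only numpy, scipy, OpenCV 4.12 (cv2) and the standard library are available. Lean on these libraries where they do the work, as an engineer would, in place of code of your own. Each camera call takes 0.05 s, during which the arm holds its last target. There are 200 camera calls.

## Working session

There is one attempt and no reset: what is moved stays moved. The work goes in short steps, Python scripts to look and compute and a tool call to move; the robot and the scene stay as the last step left them, time stands still between calls to the robot, and variables do not carry over. Pictures are saved under pics/ and viewed, at most 14 in all, crops included, and the job is handed in when it is done.

Besides the shell and the picture viewer there is one more tool, called in YAML: its name, and indented under it one key for each argument. apply_moves: Moves the arm, as the interface text tells. Its arguments: {"type":"object","properties":{"rows":{"type":"array","items":{"type":"object","properties":{"x":{"type":"number"},"y":{"type":"number"},"z":{"type":"number"},"ax":{"type":"number"},"ay":{"type":"number"},"az":{"type":"number"},"gripper":{"type":"number"}}}},"newtons":{"type":"number"}},"required":["rows"]}

```bash
ls; mkdir -p pics; cat > h.py <<'E'
from workcell import *
import numpy as np, cv2, json, os
from scipy.spatial.transform import Rotation as R
def snap(n,f):
    c=camera(n); cv2.imwrite(f'pics/{f}.png',c['color'][:,:,::-1])
    d={k:(np.array(v).tolist()) for k,v in c.items() if k!='color'}; json.dump(d,open(f'pics/{f}.json','w')); return c
def load(f): return json.load(open(f'pics/{f}.json'))
def cal(c):
    f=210/np.tan(np.radians(c['fov_y'])/2); K=np.array([[f,0,c['cx']],[0,f,c['cy']],[0,0,1.]])
    return K,np.array([c['k1'],0,0,0,0.]),np.array(c['rvec'],float),np.array(c['tvec'],float)
def back(c,uv,z):
    K,D,r,t=cal(c); p=cv2.undistortPoints(np.array([[uv]],float),K,D)[0,0]
    M=R.from_rotvec(r).as_matrix(); o=-M.T@t; d=M.T@np.array([p[0],p[1],1]); return o+d*(z-o[2])/d[2]
def proj(c,P):
    K,D,r,t=cal(c); return cv2.projectPoints(np.array(P,float).reshape(-1,3),r,t,K,D)[0][:,0]
E
python3 - <<'E'
from h import *
for n in('scene','side','wrist'): c=snap(n,n+'0'); print(n,c['fov_y'],c['k1'],-R.from_rotvec(c['rvec']).as_matrix().T@np.array(c['tvec']))
o=get_obs(); print(o)
a=[cv2.imread(f'pics/{n}0.png') for n in('scene','side')]
E
python3 -c "import workcell;print([x for x in dir(workcell) if x[0]!='_'])"
```

```text
pics
scene 56.280418566507976 -0.11280070399919301 [ 1.04919899 -0.38219006  0.81177452]
side 43.180544599967384 -0.11246320128930985 [-0.05584082  0.71948813  1.00016631]
wrist 70.69186908178703 -0.03212150849875926 [0.62522723 0.08000771 0.37272583]
{'clock': 0.15, 'joint_pos': array([-0.02260638,  0.33272072, -0.06468669,  1.46072286,  0.02160708,
        1.34989091, -0.08850377]), 'joint_velocities': array([ 0.00130485, -0.00195434, -0.00094761, -0.00285467,  0.00086534,
       -0.00105762, -0.00026314]), 'tau': array([ 1.13752249e-03, -6.25829744e+01,  4.95374459e-02, -3.91853535e+01,
        1.63436425e-02,  7.44175835e-03, -2.63868424e-05]), 'position': array([ 6.24741634e-01, -4.82059496e-06,  2.41714591e-01]), 'ee_rot': array([ 7.07103871e-01,  7.07109498e-01, -3.88906459e-04, -3.49994150e-04]), 'ft_force': array([0.39778123, 0.04293177, 0.41838932]), 'torque': array([-0.00414972,  0.02487045, -0.02661887]), 'grasp_force': 0.0, 'grip_width': 1.000274040806103}
['MotionError', 'camera', 'get_obs', 'hand_in', 'tcp_to_tips']
```

View pics/scene0.png

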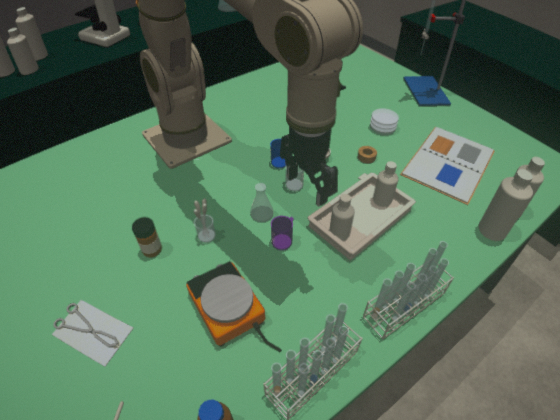

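View pics/side0.png

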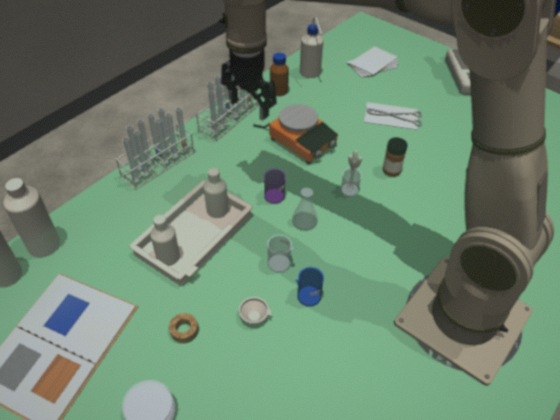

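View pics/wrist0.png

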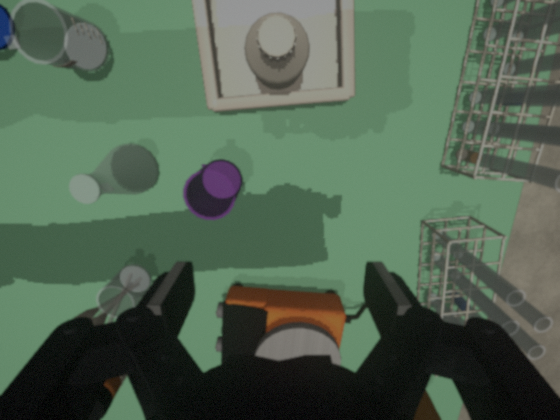

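The scene holds a stirrer (side ~300,130), a tray (193,230) and a ring (183,327).

- **Beaker:** the clear one at side (280,254) fits. The purple (275,186) and blue (310,287) ones are look-alikes.
- **Dish:** the small one at side (254,312) fits. The stack at (149,403) is larger.
- **Jar:** the amber one with the black lid at side (395,156) fits. The one with the blue lid at (279,73) does not.

I'll confirm these in an enlarged crop.

```bash
python3 - <<'E'
import cv2
a=cv2.imread('pics/side0.png')[95:345,130:420]; cv2.imwrite('pics/side0c.png',cv2.resize(a,None,fx=2.4,fy=2.4,interpolation=cv2.INTER_CUBIC))
E
```

```text
(no output)
```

View pics/side0c.png

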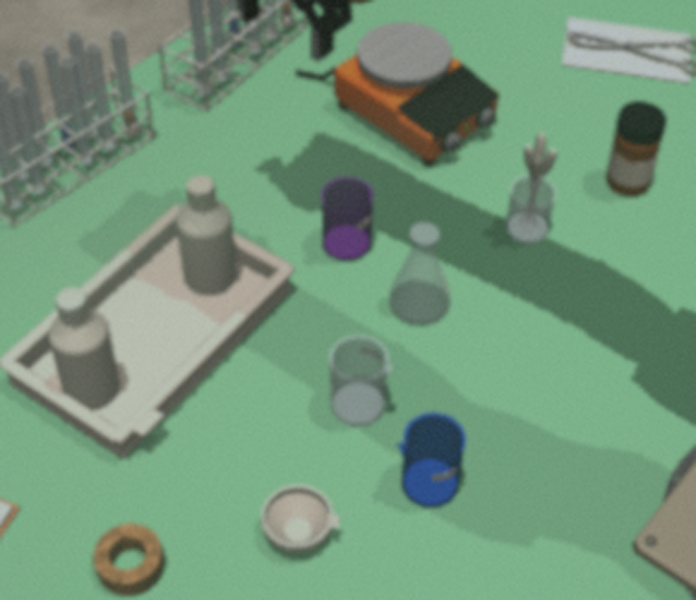

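```bash
python3 - <<'E'
from h import *
c=load('side0')
P=dict(beakT=(360,359,.074),beakB=(359,403,0),dish=(297,518,.03),ring=(129,553,.025),jar=(641,122,.1),jarB=(631,181,0),plate=(404,53,.085),trL=(5,362,.035),trF=(178,207,.035),trR=(291,270,.035),trN=(122,440,.035),botA=(201,186,.135),botB=(71,298,.135),flB=(419,300,0),flT=(425,233,.105),pip=(528,228,0),purB=(347,241,0),blueB=(431,482,0),cR=(496,98,.06),cN=(430,148,.06),cL=(336,72,.06))
Q={}
for k,(u,v,z) in P.items(): Q[k]=back(c,(u/2.4+130,v/2.4+95),z); print(k,Q[k].round(3))
print('tray',np.mean([Q[k] for k in('trL','trF','trR','trN')],0))
s,w=load('scene0'),load('wrist0')
for k in Q: print(k,proj(s,Q[k]).round()[0],proj(w,Q[k]).round()[0])
print(tcp_to_tips)
E
```

```text
beakT [0.401 0.15  0.074]
beakB [0.403 0.146 0.   ]
dish [0.351 0.295 0.03 ]
ring [0.44  0.414 0.025]
jar [ 0.366 -0.282  0.1  ]
jarB [ 0.367 -0.296  0.   ]
plate [ 0.644 -0.22   0.085]
trL [0.677 0.352 0.035]
trF [0.701 0.094 0.035]
trR [0.548 0.083 0.035]
trN [0.525 0.34  0.035]
botA [0.626 0.124 0.135]
botB [0.613 0.303 0.135]
flB [0.441 0.004 0.   ]
flT [0.438 0.007 0.105]
pip [ 0.414 -0.156  0.   ]
purB [ 0.552 -0.011  0.   ]
blueB [0.295 0.173 0.   ]
cR [ 0.533 -0.251  0.06 ]
cN [ 0.538 -0.134  0.06 ]
cL [ 0.701 -0.166  0.06 ]
tray [0.61264328 0.21725467 0.035     ]
beakT [294. 166.] [35. 32.]
beakB [294. 185.] [87. 50.]
dish [321. 149.] [  -9. -121.]
ring [367. 151.] [  69. -276.]
jar [145. 221.] [ 79. 404.]
jarB [150. 250.] [120. 354.]
plate [228. 294.] [294. 362.]
trL [413. 200.] [ 339. -216.]
trF [352. 252.] [349.  95.]
trR [309. 217.] [208. 106.]
trN [371. 172.] [ 165. -197.]
botA [345. 201.] [280.  45.]
botB [391. 168.] [ 258. -279.]
flB [261. 214.] [136. 171.]
flT [260. 186.] [ 82. 190.]
pip [206. 236.] [135. 279.]
purB [281. 243.] [223. 182.]
blueB [279. 162.] [-8. 28.]
cR [191. 271.] [212. 364.]
cN [236. 248.] [208. 291.]
cL [265. 305.] [339. 313.]
0.011
```

The picks agree across the cameras: bottle spacing is 180 mm and the heights are right. The crop confirms the clear beaker, small dish, black-lid jar and cork ring. First I'll go above the beaker.

apply_moves:
  rows:
    - {"x": 15, "y": -22, "gripper": 0}
    - {"x": 19, "y": -28}
    - {"x": 19, "y": -28}
    - {"x": 19, "y": -28}
    - {"x": 19, "y": -28}
  newtons: 25

```text
invalid input at $.rows[0]: expected keys x, y, z, ax, ay, az, gripper
```

apply_moves:
  rows:
    - {"x": 19, "y": -28}
    - {"x": 19, "y": -28}
    - {"x": 19, "y": -28}
    - {"x": 0, "y": -4}
    - {"x": 0}

```text
invalid input at $.rows[0]: expected keys x, y, z, ax, ay, az, gripper
```

```bash
python3 - <<'E'
from h import *
o=get_obs(); print(o['position'],o['ee_rot'],o['clock'])
snap('wrist','w1')
E
```

```text
[ 6.24741634e-01 -4.82059496e-06  2.41714591e-01] [ 7.07103871e-01  7.07109498e-01 -3.88906459e-04 -3.49994150e-04] 0.15
```

View pics/w1.png

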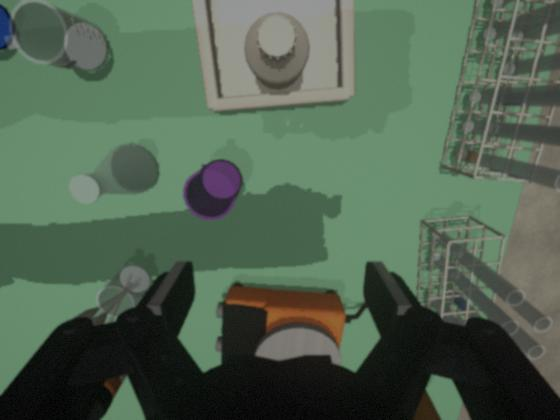

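The move was refused because every row needs all keys, so the arm has not moved and this view is unchanged. I'll redo it with full rows.

apply_moves:
  rows:
    - {"x": 15, "y": -22, "z": 0, "ax": 0, "ay": 0, "az": 0, "gripper": 0}
    - {"x": 19, "y": -28, "z": 0, "ax": 0, "ay": 0, "az": 0, "gripper": 0}
    - {"x": 19, "y": -28, "z": 0, "ax": 0, "ay": 0, "az": 0, "gripper": 0}
    - {"x": 19, "y": -28, "z": 0, "ax": 0, "ay": 0, "az": 0, "gripper": 0}
    - {"x": 19, "y": -28, "z": 0, "ax": 0, "ay": 0, "az": 0, "gripper": 0}
  newtons: 25

```text
clock: 0.62
position: [0.4895, 0.0917, 0.2421]
ee_rot: [0.707, 0.707, -0.0, 0.0]
ft_force: [-0.3, 0.0, 0.1]
grip_width: 1.0
grasp_force: 0.0
```

apply_moves:
  rows:
    - {"x": 19, "y": -28, "z": 0, "ax": 0, "ay": 0, "az": 0, "gripper": 0}
    - {"x": 19, "y": -28, "z": 0, "ax": 0, "ay": 0, "az": 0, "gripper": 0}
    - {"x": 19, "y": -28, "z": 0, "ax": 0, "ay": 0, "az": 0, "gripper": 0}
    - {"x": 0, "y": -4, "z": 0, "ax": 0, "ay": 0, "az": 0, "gripper": 0}
    - {"x": 0, "y": 0, "z": 0, "ax": 0, "ay": 0, "az": 0, "gripper": 0}

```text
clock: 1.03
position: [0.4017, 0.149, 0.2427]
ee_rot: [0.706, 0.708, 0.0, 0.0]
ft_force: [0.9, 1.1, -0.1]
grip_width: 0.996
grasp_force: 0.0
```

```bash
python3 - <<'E'
from h import *
o=get_obs(); print(o['position'],o['ee_rot'],o['clock'])
c=snap('wrist','w1')
print(-R.from_rotvec(c['rvec']).as_matrix().T@np.array(c['tvec']),proj(c,[[.401,.15,.074],[.403,.146,0],[.351,.295,.03],[.44,.414,.025]]))
E
```

```text
[0.40172346 0.14897456 0.24266623] [7.06040007e-01 7.08171759e-01 2.86860869e-04 4.32171644e-04] 1.0333
[0.40172111 0.22900905 0.3737682 ] [[277.59015971 187.58964674]
 [279.30219461 175.92905213]
 [230.06750096  42.38775279]
 [318.94451857 -91.74887563]]
```

View pics/w1.png

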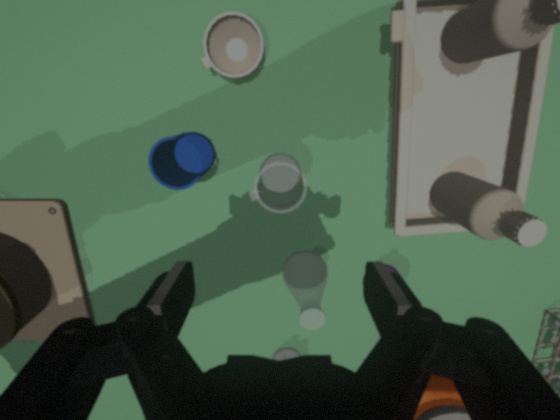

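Seen from above, the beaker rim is at (279,187), within 2 px of the prediction, and the dish rim is at (234,45). The flask foot is at (305,270), clear of the fingers. I'll descend on the beaker.

```bash
python3 - <<'E'
from h import *
c=load('w1')
for n,u,z in(('beaker',(279,187),.074),('dish',(234,45),.03),('trayNcorner',(397,236),.035),('trayTop',(401,12),.035)): print(n,back(c,u,z).round(4))
E
```

```text
beaker [0.4025 0.1506 0.074 ]
dish [0.355  0.2925 0.03  ]
trayNcorner [0.5508 0.0775 0.035 ]
trayTop [0.525  0.3232 0.035 ]
```

apply_moves:
  rows:
    - {"x": 0, "y": 0, "z": 25, "ax": 0, "ay": 0, "az": 0, "gripper": 0.1}
    - {"x": 0, "y": 0, "z": 35, "ax": 0, "ay": 0, "az": 0, "gripper": 0.1}
    - {"x": 0, "y": 0, "z": 35, "ax": 0, "ay": 0, "az": 0, "gripper": 0.1}
    - {"x": 0, "y": 1, "z": 20, "ax": 0, "ay": 0, "az": 0, "gripper": 0.1}
    - {"x": 0, "y": 0, "z": 15, "ax": 0, "ay": 0, "az": 0, "gripper": 0.1}
  newtons: 25

```text
clock: 1.5
position: [0.4039, 0.1466, 0.1097]
ee_rot: [0.708, 0.706, -0.001, -0.001]
ft_force: [0.1, -0.1, 0.7]
grip_width: 0.9
grasp_force: 0.0
```

apply_moves:
  rows:
    - {"x": 0, "y": 0, "z": 20, "ax": 0, "ay": 0, "az": 0, "gripper": 0.1}
    - {"x": 0, "y": 0, "z": 20, "ax": 0, "ay": 0, "az": 0, "gripper": 0.1}
    - {"x": 0, "y": 0, "z": 20, "ax": 0, "ay": 0, "az": 0, "gripper": 0.1}
    - {"x": 0, "y": 0, "z": 6, "ax": 0, "ay": 0, "az": 0, "gripper": 0.1}
    - {"x": 0, "y": 0, "z": 0, "ax": 0, "ay": 0, "az": 0, "gripper": 0.1}

```text
clock: 1.92
position: [0.4036, 0.147, 0.0449]
ee_rot: [0.708, 0.707, -0.002, -0.001]
ft_force: [0.2, 0.1, 0.1]
grip_width: 0.9
grasp_force: 0.0
```

apply_moves:
  rows:
    - {"x": 2, "y": -1, "z": 0, "ax": 0, "ay": 0, "az": 0, "gripper": 0.1}
    - {"x": 0, "y": 0, "z": 0, "ax": 0, "ay": 0, "az": 0, "gripper": 0.3}
    - {"x": 0, "y": 0, "z": 0, "ax": 0, "ay": 0, "az": 0, "gripper": 0.5}
    - {"x": 0, "y": 0, "z": 0, "ax": 0, "ay": 0, "az": 0, "gripper": 1}
    - {"x": 0, "y": 0, "z": 0, "ax": 0, "ay": 0, "az": 0, "gripper": 1}
  newtons: 25

```text
clock: 2.33
position: [0.4039, 0.1504, 0.0476]
ee_rot: [0.707, 0.707, 0.001, 0.001]
ft_force: [-1.3, -0.4, 6.6]
grip_width: 0.639
grasp_force: 25.7
```

apply_moves:
  rows:
    - {"x": 0, "y": 0, "z": 0, "ax": 0, "ay": 0, "az": 0, "gripper": 1}
    - {"x": 0, "y": 0, "z": 0, "ax": 0, "ay": 0, "az": 0, "gripper": 1}
    - {"x": 0, "y": 0, "z": -10, "ax": 0, "ay": 0, "az": 0, "gripper": 1}
    - {"x": 0, "y": 0, "z": -20, "ax": 0, "ay": 0, "az": 0, "gripper": 1}
    - {"x": 0, "y": 0, "z": 0, "ax": 0, "ay": 0, "az": 0, "gripper": 1}

```text
clock: 2.75
position: [0.4048, 0.1508, 0.0799]
ee_rot: [0.707, 0.707, 0.002, 0.001]
ft_force: [0.8, 0.9, 0.3]
grip_width: 0.631
grasp_force: 26.8
```

The grip is 53.6 mm wide, which matches the beaker. I'll raise it and carry it past the stirrer so I can see the plate.

apply_moves:
  rows:
    - {"x": 0, "y": 0, "z": -30, "ax": 0, "ay": 0, "az": 0, "gripper": 1}
    - {"x": 0, "y": 0, "z": -35, "ax": 0, "ay": 0, "az": 0, "gripper": 1}
    - {"x": 0, "y": 0, "z": -35, "ax": 0, "ay": 0, "az": 0, "gripper": 1}
    - {"x": 0, "y": 0, "z": -35, "ax": 0, "ay": 0, "az": 0, "gripper": 1}
    - {"x": 0, "y": 0, "z": -35, "ax": 0, "ay": 0, "az": 0, "gripper": 1}

```text
clock: 3.17
position: [0.4026, 0.1499, 0.2486]
ee_rot: [0.707, 0.707, 0.0, 0.0]
ft_force: [0.3, 1.1, -1.4]
grip_width: 0.639
grasp_force: 27.2
```

apply_moves:
  rows:
    - {"x": -20, "y": 10, "z": 0, "ax": 0, "ay": 0, "az": 0, "gripper": 1}
    - {"x": -32, "y": 17, "z": 0, "ax": 0, "ay": 0, "az": 0, "gripper": 1}
    - {"x": -32, "y": 17, "z": 0, "ax": 0, "ay": 0, "az": 0, "gripper": 1}
    - {"x": -32, "y": 17, "z": 0, "ax": 0, "ay": 0, "az": 0, "gripper": 1}
    - {"x": -32, "y": 17, "z": 0, "ax": 0, "ay": 0, "az": 0, "gripper": 1}

```text
clock: 3.58
position: [0.4814, 0.0003, 0.247]
ee_rot: [0.707, 0.707, 0.0, 0.0]
ft_force: [0.2, -0.3, -1.5]
grip_width: 0.637
grasp_force: 27.2
```

apply_moves:
  rows:
    - {"x": -32, "y": 17, "z": 0, "ax": 0, "ay": 0, "az": 0, "gripper": 1}
    - {"x": -32, "y": 17, "z": 0, "ax": 0, "ay": 0, "az": 0, "gripper": 1}
    - {"x": -32, "y": 17, "z": 0, "ax": 0, "ay": 0, "az": 0, "gripper": 1}
    - {"x": -32, "y": 17, "z": 0, "ax": 0, "ay": 0, "az": 0, "gripper": 1}
    - {"x": -32, "y": 17, "z": 0, "ax": 0, "ay": 0, "az": 0, "gripper": 1}

```text
clock: 4.0
position: [0.5665, -0.1597, 0.2468]
ee_rot: [0.707, 0.707, 0.0, 0.0]
ft_force: [1.1, 0.8, -1.2]
grip_width: 0.636
grasp_force: 27.2
```

apply_moves:
  rows:
    - {"x": -32, "y": 17, "z": 0, "ax": 0, "ay": 0, "az": 0, "gripper": 1}
    - {"x": -32, "y": 17, "z": 0, "ax": 0, "ay": 0, "az": 0, "gripper": 1}
    - {"x": -32, "y": 17, "z": 0, "ax": 0, "ay": 0, "az": 0, "gripper": 1}
    - {"x": -20, "y": 15, "z": 0, "ax": 0, "ay": 0, "az": 0, "gripper": 1}
    - {"x": 0, "y": 0, "z": 0, "ax": 0, "ay": 0, "az": 0, "gripper": 1}

```text
clock: 4.42
position: [0.6322, -0.2792, 0.2451]
ee_rot: [0.709, 0.705, -0.001, 0.0]
ft_force: [-0.1, -0.4, -0.5]
grip_width: 0.636
grasp_force: 27.2
```

```bash
python3 - <<'E'
from h import *
o=get_obs(); print(o['position'],o['ee_rot'],o['clock'],o['grip_width'],o['grasp_force'])
snap('wrist','w2')
E
```

```text
[ 0.6321595  -0.27918653  0.24507945] [ 7.08818065e-01  7.05390192e-01 -1.25738253e-03  2.16006595e-04] 4.4167 0.6360585832256941 27.246737983077765
```

View pics/w2.png

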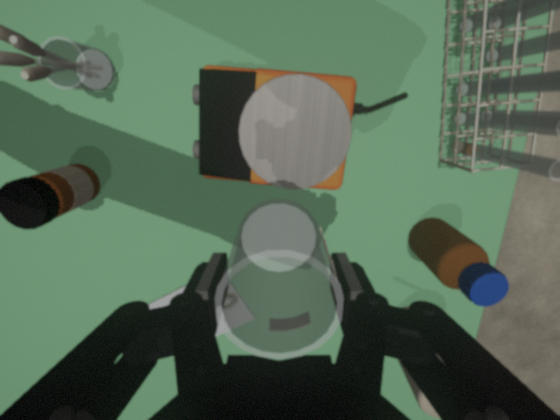

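The plate is centred at (295.5,130), with case-top corners at (203,67), (357,77), (343,190) and (200,176). The held beaker's base is at (279,238).

```bash
python3 - <<'E'
from h import *
c=load('w2')
pl=back(c,(295.5,130),.085);print('plate',pl)
Q=[back(c,u,.06)[:2] for u in((203,67),(357,77),(343,190),(200,176))];print(np.round(Q,4))
for a,b,o in((0,1,0),(3,2,0),(3,0,90),(2,1,90)):
  d=Q[b]-Q[a];print(np.linalg.norm(d),np.degrees(np.arctan2(d[1],d[0]))-o)
print('bk',back(c,(279,238),.198)); print('jar',back(c,(29,202),.1))
t=proj(c,[[*pl[:2],.085]]);print(t)
E
```

```text
plate [ 0.64862274 -0.21935278  0.085     ]
[[ 0.5585 -0.1601]
 [ 0.7103 -0.17  ]
 [ 0.7033 -0.2859]
 [ 0.5463 -0.2694]]
0.1521466297089736 -3.737650711940961
0.157887121716454 -6.0234551809317445
0.10996809246067066 -6.340631961169819
0.11615349315775361 -3.4314897962582194
bk [ 0.63262233 -0.28045592  0.198     ]
jar [ 0.38159372 -0.28558609  0.1       ]
[[295.5 130. ]]
```

apply_moves:
  rows:
    - {"x": 20, "y": 5, "z": 0, "ax": 0, "ay": 0, "az": 0, "gripper": 1}
    - {"x": 25, "y": 7, "z": 0, "ax": 0, "ay": 0, "az": 0, "gripper": 1}
    - {"x": 15, "y": 3, "z": 10, "ax": 0, "ay": 0, "az": 0, "gripper": 1}
    - {"x": 0, "y": 0, "z": 25, "ax": 0, "ay": 0, "az": 0, "gripper": 1}
    - {"x": 0, "y": 0, "z": 25, "ax": 0, "ay": 0, "az": 0, "gripper": 1}

```text
clock: 4.88
position: [0.6478, -0.211, 0.1865]
ee_rot: [0.706, 0.709, 0.001, 0.001]
ft_force: [0.3, -0.0, -0.8]
grip_width: 0.636
grasp_force: 27.2
```

apply_moves:
  rows:
    - {"x": 0, "y": 0, "z": 20, "ax": 0, "ay": 0, "az": 0, "gripper": 1}
    - {"x": 0, "y": 0, "z": 15, "ax": 0, "ay": 0, "az": 0, "gripper": 1}
    - {"x": 0, "y": 0, "z": 6, "ax": 0, "ay": 0, "az": 0, "gripper": 1}
    - {"x": 0, "y": 0, "z": 0, "ax": 0, "ay": 0, "az": 0, "gripper": 1}
    - {"x": 0, "y": 0, "z": 0, "ax": 0, "ay": 0, "az": 0, "gripper": 1}

```text
clock: 5.3
position: [0.6471, -0.2135, 0.1459]
ee_rot: [0.707, 0.707, 0.0, 0.0]
ft_force: [-0.6, -0.6, -0.6]
grip_width: 0.631
grasp_force: 27.2
```

apply_moves:
  rows:
    - {"x": -5, "y": 0, "z": 5, "ax": 0, "ay": 0, "az": 0, "gripper": 1}
    - {"x": 0, "y": 0, "z": 4, "ax": 0, "ay": 0, "az": 0, "gripper": 1}
    - {"x": 0, "y": 0, "z": 1, "ax": 0, "ay": 0, "az": 0, "gripper": 1}
    - {"x": 0, "y": 0, "z": 0, "ax": 0, "ay": 0, "az": 0, "gripper": 1}
    - {"x": 0, "y": 0, "z": 0, "ax": 0, "ay": 0, "az": 0, "gripper": 1}

```text
clock: 5.72
position: [0.6471, -0.2189, 0.1355]
ee_rot: [0.707, 0.707, 0.0, 0.0]
ft_force: [-0.5, -0.3, -0.9]
grip_width: 0.635
grasp_force: 27.2
```

apply_moves:
  rows:
    - {"x": 0, "y": 0, "z": 1, "ax": 0, "ay": 0, "az": 0, "gripper": 1}
    - {"x": 0, "y": 0, "z": 1, "ax": 0, "ay": 0, "az": 0, "gripper": 1}
    - {"x": 0, "y": 0, "z": 0, "ax": 0, "ay": 0, "az": 0, "gripper": 1}

```text
clock: 5.97
position: [0.647, -0.2189, 0.1332]
ee_rot: [0.707, 0.707, 0.0, -0.0]
ft_force: [-0.3, 0.2, -0.4]
grip_width: 0.635
grasp_force: 27.3
```

apply_moves:
  rows:
    - {"x": 0, "y": 0, "z": 1, "ax": 0, "ay": 0, "az": 0, "gripper": 1}
    - {"x": 0, "y": 0, "z": 1, "ax": 0, "ay": 0, "az": 0, "gripper": 1}
    - {"x": 0, "y": 0, "z": 0, "ax": 0, "ay": 0, "az": 0, "gripper": 1}

```text
clock: 6.22
position: [0.6471, -0.219, 0.1328]
ee_rot: [0.707, 0.707, 0.0, 0.0]
ft_force: [-5.6, 1.9, 9.3]
grip_width: 0.633
grasp_force: 27.9
```

```bash
python3 - <<'E'
from h import *
snap('scene','s1'); a=cv2.imread('pics/s1.png')[210:360,160:300]; cv2.imwrite('pics/s1c.png',cv2.resize(a,None,fx=4,fy=4,interpolation=cv2.INTER_CUBIC))
E
```

```text
(no output)
```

View pics/s1c.png

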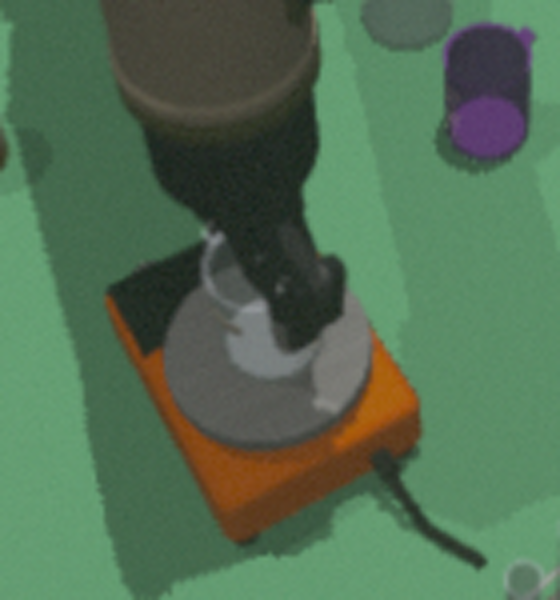

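The beaker base (272,342) sits at the plate's centre (268,342), and the contact force is 9 N. I'll release, lift and go to the dish.

apply_moves:
  rows:
    - {"x": 0, "y": 0, "z": -1, "ax": 0, "ay": 0, "az": 0, "gripper": 1}
    - {"x": 0, "y": 0, "z": 0, "ax": 0, "ay": 0, "az": 0, "gripper": 0.3}
    - {"x": 0, "y": 0, "z": 0, "ax": 0, "ay": 0, "az": 0, "gripper": 0.15}
    - {"x": 0, "y": 0, "z": 0, "ax": 0, "ay": 0, "az": 0, "gripper": 0.1}
    - {"x": 0, "y": 0, "z": 0, "ax": 0, "ay": 0, "az": 0, "gripper": 0.1}

```text
clock: 6.68
position: [0.647, -0.2189, 0.1321]
ee_rot: [0.707, 0.707, -0.0, -0.0]
ft_force: [0.6, -0.7, -1.1]
grip_width: 0.902
grasp_force: 0.0
```

apply_moves:
  rows:
    - {"x": 0, "y": 0, "z": -10, "ax": 0, "ay": 0, "az": 0, "gripper": 0.1}
    - {"x": 0, "y": 0, "z": -25, "ax": 0, "ay": 0, "az": 0, "gripper": 0.1}
    - {"x": 0, "y": 0, "z": -35, "ax": 0, "ay": 0, "az": 0, "gripper": 0.1}
    - {"x": 0, "y": 0, "z": -35, "ax": 0, "ay": 0, "az": 0, "gripper": 0.1}
    - {"x": 0, "y": 0, "z": -15, "ax": 0, "ay": 0, "az": 0, "gripper": 0}

```text
clock: 7.1
position: [0.6482, -0.2195, 0.2587]
ee_rot: [0.707, 0.707, 0.002, 0.003]
ft_force: [0.9, -0.5, 0.7]
grip_width: 0.998
grasp_force: 0.0
```

apply_moves:
  rows:
    - {"x": 20, "y": -12, "z": 0, "ax": 0, "ay": 0, "az": 0, "gripper": 0}
    - {"x": 31, "y": -18, "z": 0, "ax": 0, "ay": 0, "az": 0, "gripper": 0}
    - {"x": 31, "y": -18, "z": 0, "ax": 0, "ay": 0, "az": 0, "gripper": 0}
    - {"x": 31, "y": -18, "z": 0, "ax": 0, "ay": 0, "az": 0, "gripper": 0}
    - {"x": 31, "y": -18, "z": 0, "ax": 0, "ay": 0, "az": 0, "gripper": 0}

```text
clock: 7.52
position: [0.562, -0.0738, 0.2531]
ee_rot: [0.707, 0.707, 0.0, 0.0]
ft_force: [0.6, 0.7, 0.4]
grip_width: 0.997
grasp_force: 0.0
```

apply_moves:
  rows:
    - {"x": 31, "y": -18, "z": 0, "ax": 0, "ay": 0, "az": 0, "gripper": 0}
    - {"x": 31, "y": -18, "z": 0, "ax": 0, "ay": 0, "az": 0, "gripper": 0}
    - {"x": 31, "y": -18, "z": 0, "ax": 0, "ay": 0, "az": 0, "gripper": 0}
    - {"x": 31, "y": -18, "z": 0, "ax": 0, "ay": 0, "az": 0, "gripper": 0}
    - {"x": 31, "y": -18, "z": 0, "ax": 0, "ay": 0, "az": 0, "gripper": 0}

```text
clock: 7.93
position: [0.472, 0.0812, 0.2533]
ee_rot: [0.707, 0.707, 0.001, 0.001]
ft_force: [1.0, 0.7, 0.4]
grip_width: 0.999
grasp_force: 0.0
```

apply_moves:
  rows:
    - {"x": 31, "y": -18, "z": 0, "ax": 0, "ay": 0, "az": 0, "gripper": 0}
    - {"x": 31, "y": -18, "z": 0, "ax": 0, "ay": 0, "az": 0, "gripper": 0}
    - {"x": 31, "y": -18, "z": 0, "ax": 0, "ay": 0, "az": 0, "gripper": 0}
    - {"x": 31, "y": -18, "z": 0, "ax": 0, "ay": 0, "az": 0, "gripper": 0}
    - {"x": 31, "y": -18, "z": 0, "ax": 0, "ay": 0, "az": 0, "gripper": 0}

```text
clock: 8.35
position: [0.382, 0.2363, 0.2533]
ee_rot: [0.707, 0.707, 0.001, 0.0]
ft_force: [1.4, 0.7, 0.2]
grip_width: 1.004
grasp_force: 0.0
```

apply_moves:
  rows:
    - {"x": 31, "y": -18, "z": 0, "ax": 0, "ay": 0, "az": 0, "gripper": 0}
    - {"x": 31, "y": -18, "z": 0, "ax": 0, "ay": 0, "az": 0, "gripper": 0}
    - {"x": 0, "y": 0, "z": 0, "ax": 0, "ay": 0, "az": 0, "gripper": 0}
    - {"x": 0, "y": 0, "z": 0, "ax": 0, "ay": 0, "az": 0, "gripper": 0}

```text
clock: 8.68
position: [0.346, 0.2986, 0.2531]
ee_rot: [0.706, 0.709, 0.001, 0.0]
ft_force: [1.2, -1.1, 0.3]
grip_width: 1.001
grasp_force: 0.0
```

apply_moves:
  rows:
    - {"x": -4, "y": 7, "z": 10, "ax": 0, "ay": 0, "az": 6, "gripper": 0}
    - {"x": 0, "y": 0, "z": 20, "ax": 0, "ay": 0, "az": 6, "gripper": 0}
    - {"x": 0, "y": 0, "z": 15, "ax": 0, "ay": 0, "az": 6, "gripper": 0}
    - {"x": 0, "y": 0, "z": 10, "ax": 0, "ay": 0, "az": 6, "gripper": 0}
    - {"x": 0, "y": 0, "z": 0, "ax": 0, "ay": 0, "az": 6, "gripper": 0}

```text
clock: 9.1
position: [0.3542, 0.291, 0.1956]
ee_rot: [0.868, 0.497, -0.001, 0.0]
ft_force: [-0.1, 1.0, 0.1]
grip_width: 0.999
grasp_force: 0.0
```

apply_moves:
  rows:
    - {"x": 0, "y": 0, "z": 0, "ax": 0, "ay": 0, "az": 0, "gripper": 0}
    - {"x": 0, "y": 0, "z": 0, "ax": 0, "ay": 0, "az": 0, "gripper": 0}

```text
clock: 9.27
position: [0.3548, 0.2923, 0.1978]
ee_rot: [0.866, 0.501, 0.0, 0.0]
ft_force: [1.0, 1.4, 0.2]
grip_width: 1.003
grasp_force: 0.0
```

```bash
python3 - <<'E'
from h import *
o=get_obs(); print(o['position'],R.from_quat(o['ee_rot']).as_matrix().round(3))
c=snap('wrist','w3'); print(proj(c,[[.353,.294,.03]]))
E
```

```text
[0.35479673 0.29226508 0.19779279] [[ 0.499  0.867  0.001]
 [ 0.867 -0.499  0.   ]
 [ 0.     0.001 -1.   ]]
[[275.99538813 188.4856816 ]]
```

View pics/w3.png

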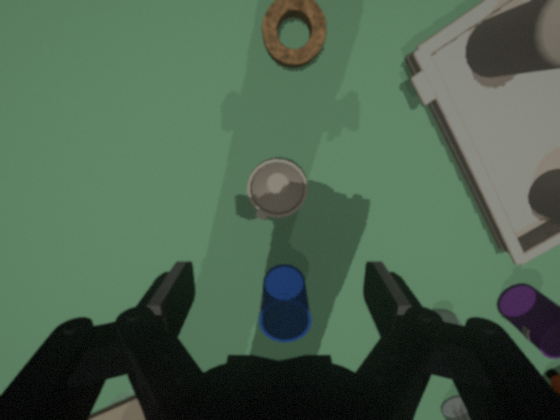

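The dish rim is at (277,187.5), right under the gripper. Its spout at (262,212) is off the closing line. The ring is at (294,31).

apply_moves:
  rows:
    - {"x": 1, "y": -2, "z": 25, "ax": 0, "ay": 0, "az": 0, "gripper": 0}
    - {"x": 0, "y": 0, "z": 35, "ax": 0, "ay": 0, "az": 0, "gripper": 0}
    - {"x": 0, "y": 0, "z": 35, "ax": 0, "ay": 0, "az": 0, "gripper": 0}
    - {"x": 0, "y": 0, "z": 25, "ax": 0, "ay": 0, "az": 0, "gripper": 0}
    - {"x": 0, "y": 0, "z": 15, "ax": 0, "ay": 0, "az": 0, "gripper": 0}

```text
clock: 9.73
position: [0.3522, 0.2937, 0.0601]
ee_rot: [0.865, 0.501, -0.001, 0.0]
ft_force: [-0.9, -0.1, 0.3]
grip_width: 0.999
grasp_force: 0.0
```

apply_moves:
  rows:
    - {"x": 0, "y": 0, "z": 18, "ax": 0, "ay": 0, "az": 0, "gripper": 0}
    - {"x": 0, "y": 0, "z": 15, "ax": 0, "ay": 0, "az": 0, "gripper": 0}
    - {"x": 0, "y": 0, "z": 8, "ax": 0, "ay": 0, "az": 0, "gripper": 0}
    - {"x": 0, "y": 0, "z": 0, "ax": 0, "ay": 0, "az": 0, "gripper": 0}
    - {"x": 0, "y": 0, "z": 0, "ax": 0, "ay": 0, "az": 0, "gripper": 0}

```text
clock: 10.15
position: [0.3531, 0.295, 0.0218]
ee_rot: [0.866, 0.5, 0.0, -0.0]
ft_force: [0.4, 0.1, 0.6]
grip_width: 1.007
grasp_force: 0.0
```

apply_moves:
  rows:
    - {"x": 0, "y": 0, "z": 5, "ax": 0, "ay": 0, "az": 0, "gripper": 0}
    - {"x": 0, "y": 0, "z": 0, "ax": 0, "ay": 0, "az": 0, "gripper": 0.15}
    - {"x": 0, "y": 0, "z": 0, "ax": 0, "ay": 0, "az": 0, "gripper": 0.2}
    - {"x": 0, "y": 0, "z": 0, "ax": 0, "ay": 0, "az": 0, "gripper": 0.25}
    - {"x": 0, "y": 0, "z": 0, "ax": 0, "ay": 0, "az": 0, "gripper": 0.5}
  newtons: 20

```text
clock: 10.57
position: [0.3532, 0.2951, 0.017]
ee_rot: [0.866, 0.5, 0.0, 0.0]
ft_force: [-0.7, -2.0, 5.1]
grip_width: 0.734
grasp_force: 20.7
```

apply_moves:
  rows:
    - {"x": 0, "y": 0, "z": 0, "ax": 0, "ay": 0, "az": 0, "gripper": 1}
    - {"x": 0, "y": 0, "z": 0, "ax": 0, "ay": 0, "az": 0, "gripper": 1}
    - {"x": 0, "y": 0, "z": 0, "ax": 0, "ay": 0, "az": 0, "gripper": 1}

```text
clock: 10.82
position: [0.3532, 0.2951, 0.017]
ee_rot: [0.866, 0.5, 0.0, 0.0]
ft_force: [-1.3, -2.0, 6.3]
grip_width: 0.733
grasp_force: 20.8
```

apply_moves:
  rows:
    - {"x": 0, "y": 0, "z": -5, "ax": 0, "ay": 0, "az": 0, "gripper": 1}
    - {"x": 0, "y": 0, "z": -10, "ax": 0, "ay": 0, "az": 0, "gripper": 1}
    - {"x": 0, "y": 0, "z": -10, "ax": 0, "ay": 0, "az": 0, "gripper": 1}
    - {"x": 0, "y": 0, "z": 0, "ax": 0, "ay": 0, "az": 0, "gripper": 1}
    - {"x": 0, "y": 0, "z": 0, "ax": 0, "ay": 0, "az": 0, "gripper": 1}

```text
clock: 11.23
position: [0.3534, 0.2953, 0.0423]
ee_rot: [0.866, 0.5, 0.001, -0.0]
ft_force: [-0.1, -0.2, -1.2]
grip_width: 0.735
grasp_force: 22.4
```

apply_moves:
  rows:
    - {"x": 0, "y": 0, "z": -25, "ax": 0, "ay": 0, "az": -6, "gripper": 1}
    - {"x": 0, "y": 0, "z": -35, "ax": 0, "ay": 0, "az": -6, "gripper": 1}
    - {"x": 0, "y": 0, "z": -35, "ax": 0, "ay": 0, "az": -6, "gripper": 1}
    - {"x": 0, "y": 0, "z": -35, "ax": 0, "ay": 0, "az": -6, "gripper": 1}
    - {"x": 0, "y": 0, "z": -35, "ax": 0, "ay": 0, "az": -6, "gripper": 1}

```text
clock: 11.65
position: [0.3524, 0.2946, 0.2078]
ee_rot: [0.705, 0.709, -0.0, 0.0]
ft_force: [1.3, 0.5, 0.0]
grip_width: 0.732
grasp_force: 22.8
```

apply_moves:
  rows:
    - {"x": 0, "y": 0, "z": -25, "ax": 0, "ay": 0, "az": 0, "gripper": 1}
    - {"x": 0, "y": 0, "z": -5, "ax": 0, "ay": 0, "az": 0, "gripper": 1}
    - {"x": 0, "y": 0, "z": 0, "ax": 0, "ay": 0, "az": 0, "gripper": 1}
    - {"x": 0, "y": 0, "z": 0, "ax": 0, "ay": 0, "az": 0, "gripper": 1}

```text
clock: 11.98
position: [0.3525, 0.2945, 0.2353]
ee_rot: [0.707, 0.707, -0.0, 0.0]
ft_force: [-0.2, 0.1, -0.8]
grip_width: 0.734
grasp_force: 22.8
```

```bash
python3 - <<'E'
from h import *
o=get_obs(); print(o['position'],o['ee_rot'])
p=o['position']
ims=[]
for n in('side','wrist'):
  c=snap(n,n+'d'); u,v=proj(c,[p])[0].astype(int); print(n,u,v)
  a=cv2.imread(f'pics/{n}d.png'); u=max(min(u,490),70);v=max(min(v,345),75); ims.append(cv2.resize(a[v-75:v+75,u-70:u+70],None,fx=2.8,fy=2.8,interpolation=cv2.INTER_CUBIC))
  print(u-70,v-75)
cv2.imwrite('pics/d.png',np.hstack(ims))
E
```

```text
[0.35253794 0.29453637 0.23528752] [ 7.07289289e-01  7.06924069e-01 -4.70142182e-04  3.66231562e-05]
side 250 250
180 175
wrist 278 274
208 199
```

View pics/d.png

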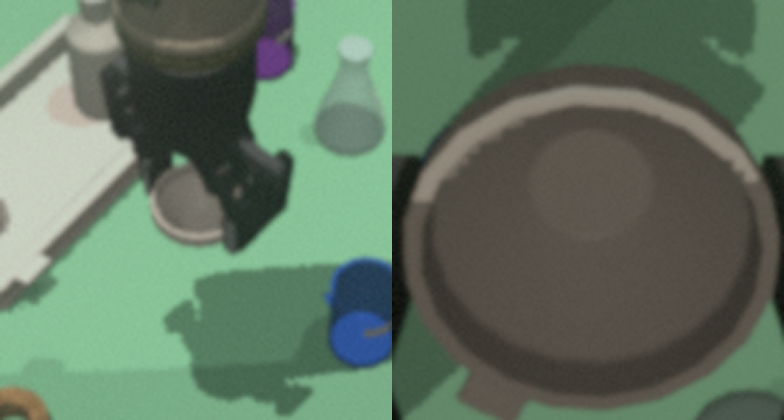

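```bash
python3 - <<'E'
from h import *
c=load('wristd'); p=np.array([.3525,.2945,.2353])
b=p-[0,0,.017]
print(proj(c,[b+[0,0,.03],b+[0,0,.004],b+[0,0,.0]]), 'meas rim 279,283.6 floor 279,265')
for dz in(.03,.033,.026):
  P=[b+[.032*np.cos(t),.032*np.sin(t),dz] for t in np.linspace(0,6.28,60)]; q=proj(c,P); print(dz,q.min(0),q.max(0))
print('meas', 208+13/2.8,208+386/2.8,199+66/2.8,199+408/2.8)
r=back(c,(279,265),b[2]+.004)-p;print(r)
E
```

```text
[[278.42850156 290.07280223]
 [278.56511773 262.26192622]
 [278.582544   258.71366179]] meas rim 279,283.6 floor 279,265
0.03 [209.204107   225.95449485] [347.69548984 344.80844394]
0.033 [207.72738851 228.67852086] [349.14312765 349.4226758 ]
0.026 [211.08208738 222.50718853] [345.85499045 338.91806136]
meas 212.64285714285714 345.8571428571429 222.57142857142858 344.7142857142857
[ 0.00023671 -0.0016888  -0.013     ]
```

The dish is held level to within reading error, and centred. I'll carry it to the beaker.

apply_moves:
  rows:
    - {"x": -20, "y": 12, "z": -10, "ax": 0, "ay": 0, "az": 0, "gripper": 1}
    - {"x": -31, "y": 18, "z": 0, "ax": 0, "ay": 0, "az": 0, "gripper": 1}
    - {"x": -31, "y": 18, "z": 0, "ax": 0, "ay": 0, "az": 0, "gripper": 1}
    - {"x": -31, "y": 18, "z": 0, "ax": 0, "ay": 0, "az": 0, "gripper": 1}
    - {"x": -31, "y": 18, "z": 0, "ax": 0, "ay": 0, "az": 0, "gripper": 1}

```text
clock: 12.5
position: [0.4368, 0.1491, 0.2449]
ee_rot: [0.707, 0.707, -0.001, -0.0]
ft_force: [0.7, 0.1, -1.4]
grip_width: 0.735
grasp_force: 22.8
```

apply_moves:
  rows:
    - {"x": -31, "y": 18, "z": 0, "ax": 0, "ay": 0, "az": 0, "gripper": 1}
    - {"x": -31, "y": 18, "z": 0, "ax": 0, "ay": 0, "az": 0, "gripper": 1}
    - {"x": -31, "y": 18, "z": 0, "ax": 0, "ay": 0, "az": 0, "gripper": 1}
    - {"x": -31, "y": 18, "z": 0, "ax": 0, "ay": 0, "az": 0, "gripper": 1}
    - {"x": -31, "y": 18, "z": 0, "ax": 0, "ay": 0, "az": 0, "gripper": 1}

```text
clock: 12.92
position: [0.5268, -0.0058, 0.2446]
ee_rot: [0.707, 0.707, -0.001, -0.001]
ft_force: [0.8, 0.3, -1.1]
grip_width: 0.733
grasp_force: 22.8
```

apply_moves:
  rows:
    - {"x": -31, "y": 18, "z": 0, "ax": 0, "ay": 0, "az": 0, "gripper": 1}
    - {"x": -31, "y": 18, "z": 0, "ax": 0, "ay": 0, "az": 0, "gripper": 1}
    - {"x": -31, "y": 18, "z": 0, "ax": 0, "ay": 0, "az": 0, "gripper": 1}
    - {"x": -31, "y": 18, "z": 0, "ax": 0, "ay": 0, "az": 0, "gripper": 1}
    - {"x": -31, "y": 15, "z": 0, "ax": 0, "ay": 0, "az": 0, "gripper": 1}

```text
clock: 13.33
position: [0.6141, -0.1605, 0.2441]
ee_rot: [0.707, 0.707, -0.001, -0.001]
ft_force: [0.1, 0.2, 0.2]
grip_width: 0.736
grasp_force: 22.8
```

apply_moves:
  rows:
    - {"x": -30, "y": 12, "z": 0, "ax": 0, "ay": 0, "az": 0, "gripper": 1}
    - {"x": -20, "y": 9, "z": 0, "ax": 0, "ay": 0, "az": 0, "gripper": 1}
    - {"x": 0, "y": 0, "z": 0, "ax": 0, "ay": 0, "az": 0, "gripper": 1}
    - {"x": 0, "y": 0, "z": 0, "ax": 0, "ay": 0, "az": 0, "gripper": 1}

```text
clock: 13.67
position: [0.6342, -0.2103, 0.2437]
ee_rot: [0.708, 0.706, -0.001, -0.001]
ft_force: [-0.9, 0.4, -1.0]
grip_width: 0.731
grasp_force: 22.8
```

apply_moves:
  rows:
    - {"x": -9, "y": 12, "z": 10, "ax": 0, "ay": 0, "az": 0, "gripper": 1}
    - {"x": 0, "y": 0, "z": 25, "ax": 0, "ay": 0, "az": 0, "gripper": 1}
    - {"x": 0, "y": 0, "z": 20, "ax": 0, "ay": 0, "az": 0, "gripper": 1}
    - {"x": 0, "y": 0, "z": 5, "ax": 0, "ay": 0, "az": 0, "gripper": 1}
    - {"x": 0, "y": 0, "z": 0, "ax": 0, "ay": 0, "az": 0, "gripper": 1}

```text
clock: 14.08
position: [0.6457, -0.2163, 0.184]
ee_rot: [0.707, 0.708, -0.001, -0.002]
ft_force: [0.0, 0.9, -0.0]
grip_width: 0.735
grasp_force: 22.8
```

apply_moves:
  rows:
    - {"x": 0, "y": 0, "z": 0, "ax": 0, "ay": 0, "az": 0, "gripper": 1}
    - {"x": 0, "y": 0, "z": 0, "ax": 0, "ay": 0, "az": 0, "gripper": 1}

```text
clock: 14.25
position: [0.6474, -0.2178, 0.188]
ee_rot: [0.707, 0.707, 0.001, 0.001]
ft_force: [0.8, -0.2, 0.7]
grip_width: 0.734
grasp_force: 22.8
```

```bash
python3 - <<'E'
from h import *
o=get_obs(); print(o['position'],o['ee_rot'])
snap('scene','s2');c=snap('wrist','w4'); a=cv2.imread('pics/s2.png')[200:350,160:300];b=cv2.imread('pics/w4.png')[200:350,208:348]
cv2.imwrite('pics/s2c.png',np.hstack([cv2.resize(i,None,fx=2.8,fy=2.8,interpolation=cv2.INTER_CUBIC) for i in (a,b)]))
E
```

```text
[ 0.64740918 -0.21778187  0.18799088] [7.06901053e-01 7.07311638e-01 6.21124408e-04 8.73252062e-04]
```

View pics/s2c.png

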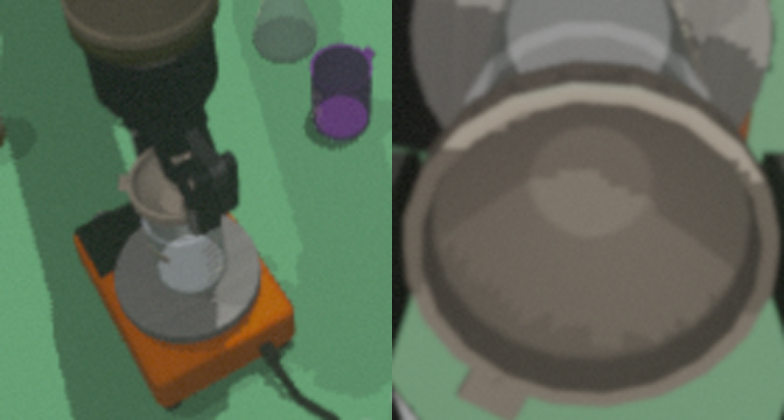

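The dish is poised over the beaker's mouth and centred. I'll lower it slowly.

apply_moves:
  rows:
    - {"x": -2, "y": 0, "z": 5, "ax": 0, "ay": 0, "az": 0, "gripper": 1}
    - {"x": 0, "y": 0, "z": 6, "ax": 0, "ay": 0, "az": 0, "gripper": 1}
    - {"x": 0, "y": 0, "z": 4, "ax": 0, "ay": 0, "az": 0, "gripper": 1}
    - {"x": 0, "y": 0, "z": 2, "ax": 0, "ay": 0, "az": 0, "gripper": 1}
    - {"x": 0, "y": 0, "z": 0, "ax": 0, "ay": 0, "az": 0, "gripper": 1}

```text
clock: 14.77
position: [0.6464, -0.2199, 0.1683]
ee_rot: [0.707, 0.707, -0.0, -0.001]
ft_force: [0.1, -0.0, 0.1]
grip_width: 0.733
grasp_force: 22.8
```

apply_moves:
  rows:
    - {"x": 0, "y": 0, "z": 1, "ax": 0, "ay": 0, "az": 0, "gripper": 1}
    - {"x": 0, "y": 0, "z": 1, "ax": 0, "ay": 0, "az": 0, "gripper": 1}
    - {"x": 0, "y": 0, "z": 1, "ax": 0, "ay": 0, "az": 0, "gripper": 1}
    - {"x": 0, "y": 0, "z": 0, "ax": 0, "ay": 0, "az": 0, "gripper": 1}

```text
clock: 15.1
position: [0.6469, -0.22, 0.1664]
ee_rot: [0.707, 0.707, 0.0, 0.0]
ft_force: [0.7, -0.1, 0.9]
grip_width: 0.735
grasp_force: 22.9
```

apply_moves:
  rows:
    - {"x": 0, "y": 0, "z": 1, "ax": 0, "ay": 0, "az": 0, "gripper": 1}
    - {"x": 0, "y": 0, "z": 0, "ax": 0, "ay": 0, "az": 0, "gripper": 1}

```text
clock: 15.27
position: [0.647, -0.2201, 0.1656]
ee_rot: [0.707, 0.707, 0.0, 0.0]
ft_force: [0.7, -0.2, 2.8]
grip_width: 0.738
grasp_force: 23.0
```

apply_moves:
  rows:
    - {"x": 0, "y": 0, "z": 1, "ax": 0, "ay": 0, "az": 0, "gripper": 1}
    - {"x": 0, "y": 0, "z": 0, "ax": 0, "ay": 0, "az": 0, "gripper": 1}

```text
clock: 15.43
position: [0.6473, -0.22, 0.1652]
ee_rot: [0.707, 0.707, 0.001, 0.001]
ft_force: [-1.4, 0.6, 5.5]
grip_width: 0.734
grasp_force: 23.2
```

It makes contact at the expected height. I'll release and rise.

apply_moves:
  rows:
    - {"x": 0, "y": 0, "z": 0, "ax": 0, "ay": 0, "az": 0, "gripper": 0.24}
    - {"x": 0, "y": 0, "z": 0, "ax": 0, "ay": 0, "az": 0, "gripper": 0.2}
    - {"x": 0, "y": 0, "z": 0, "ax": 0, "ay": 0, "az": 0, "gripper": 0.1}
    - {"x": 0, "y": 0, "z": 0, "ax": 0, "ay": 0, "az": 0, "gripper": 0}
    - {"x": 0, "y": 0, "z": 0, "ax": 0, "ay": 0, "az": 0, "gripper": 0}

```text
clock: 15.85
position: [0.6467, -0.2201, 0.1641]
ee_rot: [0.707, 0.707, -0.0, -0.0]
ft_force: [0.3, -0.8, -0.3]
grip_width: 0.997
grasp_force: 0.0
```

apply_moves:
  rows:
    - {"x": 0, "y": 0, "z": -10, "ax": 0, "ay": 0, "az": 0, "gripper": 0}
    - {"x": 0, "y": 0, "z": -25, "ax": 0, "ay": 0, "az": 0, "gripper": 0}
    - {"x": 0, "y": 0, "z": -35, "ax": 0, "ay": 0, "az": 0, "gripper": 0}
    - {"x": 0, "y": 0, "z": -35, "ax": 0, "ay": 0, "az": 0, "gripper": 0}
    - {"x": 0, "y": 0, "z": 0, "ax": 0, "ay": 0, "az": 0, "gripper": 0}

```text
clock: 16.27
position: [0.649, -0.221, 0.2786]
ee_rot: [0.707, 0.707, 0.003, 0.005]
ft_force: [0.2, 0.0, 1.9]
grip_width: 1.001
grasp_force: 0.0
```

apply_moves:
  rows:
    - {"x": -6, "y": -24, "z": 0, "ax": 0, "ay": 0, "az": 0, "gripper": 0}
    - {"x": -8, "y": -34, "z": 0, "ax": 0, "ay": 0, "az": 0, "gripper": 0}
    - {"x": -8, "y": -34, "z": 0, "ax": 0, "ay": 0, "az": 0, "gripper": 0}
    - {"x": -8, "y": -34, "z": 0, "ax": 0, "ay": 0, "az": 0, "gripper": 0}
    - {"x": -8, "y": -34, "z": 0, "ax": 0, "ay": 0, "az": 0, "gripper": 0}

```text
clock: 16.68
position: [0.4852, -0.2584, 0.2699]
ee_rot: [0.707, 0.707, 0.0, 0.0]
ft_force: [-0.3, -1.2, 1.5]
grip_width: 1.0
grasp_force: 0.0
```

apply_moves:
  rows:
    - {"x": -8, "y": -34, "z": 0, "ax": 0, "ay": 0, "az": 0, "gripper": 0}
    - {"x": -8, "y": -34, "z": 0, "ax": 0, "ay": 0, "az": 0, "gripper": 0}
    - {"x": -8, "y": -34, "z": 0, "ax": 0, "ay": 0, "az": 0, "gripper": 0}
    - {"x": -4, "y": -12, "z": 0, "ax": 0, "ay": 0, "az": 0, "gripper": 0}
    - {"x": 0, "y": 0, "z": 0, "ax": 0, "ay": 0, "az": 0, "gripper": 0}

```text
clock: 17.1
position: [0.3702, -0.2878, 0.2705]
ee_rot: [0.709, 0.706, 0.0, 0.001]
ft_force: [0.7, 0.3, -0.0]
grip_width: 0.999
grasp_force: 0.0
```

```bash
python3 - <<'E'
from h import *
o=get_obs(); print(o['position'],o['ee_rot'])
snap('scene','s3');c=snap('wrist','w5'); a=cv2.imread('pics/s3.png')[190:350,160:300];b=cv2.imread('pics/w5.png')[60:300,150:410]
cv2.imwrite('pics/s3c.png',np.hstack([cv2.resize(a,(350,400),interpolation=cv2.INTER_CUBIC),cv2.resize(b,(433,400),interpolation=cv2.INTER_CUBIC)]))
c3=load('w3');print('ring',back(c3,(294,31),.025))
E
```

```text
[ 0.3701521  -0.28784037  0.27051846] [7.08686271e-01 7.05523076e-01 3.40255769e-04 9.18222856e-04]
ring [0.44118198 0.41355084 0.025     ]
```

View pics/s3c.png

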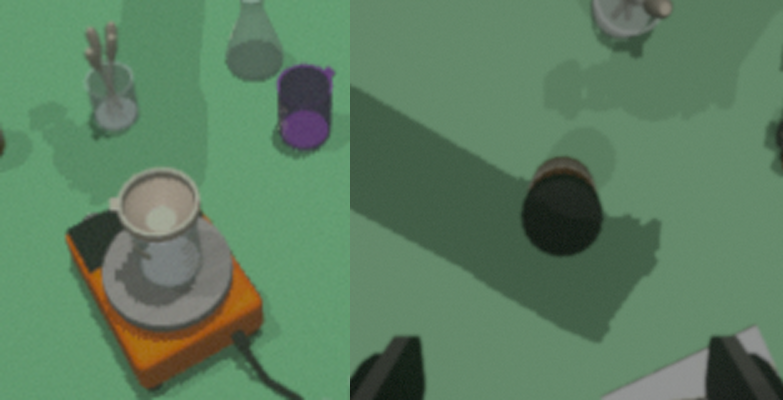

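The dish sits level in the beaker's mouth on the plate. The jar's lid centre in the wrist picture is (277.3,189).

```bash
python3 - <<'E'
from h import *
c=load('w5');print(back(c,(277.3,189),.1))
# tray refinement from several views: edges' corners
print('bottle caps scene predicted', proj(load('scene0'),[[.626,.124,.135],[.613,.303,.135]]))
E
```

```text
[ 0.37132976 -0.28779028  0.1       ]
bottle caps scene predicted [[344.91011081 200.72706435]
 [391.32110522 167.98660654]]
```

apply_moves:
  rows:
    - {"x": 0, "y": 1, "z": 25, "ax": 0, "ay": 0, "az": 0, "gripper": 0}
    - {"x": 0, "y": 0, "z": 35, "ax": 0, "ay": 0, "az": 0, "gripper": 0}
    - {"x": 0, "y": 0, "z": 35, "ax": 0, "ay": 0, "az": 0, "gripper": 0}
    - {"x": 0, "y": 0, "z": 30, "ax": 0, "ay": 0, "az": 0, "gripper": 0}
    - {"x": 0, "y": 0, "z": 20, "ax": 0, "ay": 0, "az": 0, "gripper": 0}

```text
clock: 17.62
position: [0.3742, -0.2846, 0.1213]
ee_rot: [0.706, 0.708, -0.0, -0.001]
ft_force: [-0.1, -0.0, -0.1]
grip_width: 0.999
grasp_force: 0.0
```

apply_moves:
  rows:
    - {"x": 0, "y": 0, "z": 20, "ax": 0, "ay": 0, "az": 0, "gripper": 0}
    - {"x": 0, "y": 0, "z": 20, "ax": 0, "ay": 0, "az": 0, "gripper": 0}
    - {"x": 0, "y": 0, "z": 16, "ax": 0, "ay": 0, "az": 0, "gripper": 0}
    - {"x": 0, "y": 0, "z": 0, "ax": 0, "ay": 0, "az": 0, "gripper": 0}
    - {"x": 0, "y": 0, "z": 0, "ax": 0, "ay": 0, "az": 0, "gripper": 0}

```text
clock: 18.03
position: [0.3745, -0.2854, 0.0679]
ee_rot: [0.707, 0.708, -0.0, -0.001]
ft_force: [0.0, -0.7, 0.3]
grip_width: 0.994
grasp_force: 0.0
```

apply_moves:
  rows:
    - {"x": 0, "y": 0, "z": 0, "ax": 0, "ay": 0, "az": 0, "gripper": 0.2}
    - {"x": 0, "y": 0, "z": 0, "ax": 0, "ay": 0, "az": 0, "gripper": 0.35}
    - {"x": 0, "y": 0, "z": 0, "ax": 0, "ay": 0, "az": 0, "gripper": 1}
    - {"x": 0, "y": 0, "z": 0, "ax": 0, "ay": 0, "az": 0, "gripper": 1}
    - {"x": 0, "y": 0, "z": 0, "ax": 0, "ay": 0, "az": 0, "gripper": 1}
  newtons: 40

```text
clock: 18.45
position: [0.3742, -0.2867, 0.0696]
ee_rot: [0.707, 0.707, 0.0, 0.001]
ft_force: [-2.7, 0.9, 5.9]
grip_width: 0.603
grasp_force: 39.7
```

apply_moves:
  rows:
    - {"x": 0, "y": 0, "z": -20, "ax": 0, "ay": 0, "az": 0, "gripper": 1}
    - {"x": 0, "y": 0, "z": -35, "ax": 0, "ay": 0, "az": 0, "gripper": 1}
    - {"x": 0, "y": 0, "z": -40, "ax": 0, "ay": 0, "az": 0, "gripper": 1}
    - {"x": 0, "y": 0, "z": -40, "ax": 0, "ay": 0, "az": 0, "gripper": 1}
    - {"x": 0, "y": 0, "z": -40, "ax": 0, "ay": 0, "az": 0, "gripper": 1}

```text
clock: 18.87
position: [0.3733, -0.2859, 0.2459]
ee_rot: [0.707, 0.707, 0.0, 0.0]
ft_force: [1.0, -0.2, -2.2]
grip_width: 0.604
grasp_force: 42.0
```

apply_moves:
  rows:
    - {"x": 15, "y": 10, "z": -30, "ax": 0, "ay": 0, "az": 0, "gripper": 1}
    - {"x": 28, "y": 20, "z": 0, "ax": 0, "ay": 0, "az": 0, "gripper": 1}
    - {"x": 28, "y": 20, "z": 0, "ax": 0, "ay": 0, "az": 0, "gripper": 1}
    - {"x": 28, "y": 20, "z": 0, "ax": 0, "ay": 0, "az": 0, "gripper": 1}
    - {"x": 28, "y": 20, "z": 0, "ax": 0, "ay": 0, "az": 0, "gripper": 1}

```text
clock: 19.28
position: [0.4645, -0.1577, 0.2742]
ee_rot: [0.707, 0.707, 0.001, 0.001]
ft_force: [0.9, -0.8, -1.0]
grip_width: 0.603
grasp_force: 42.0
```

apply_moves:
  rows:
    - {"x": 28, "y": 20, "z": 0, "ax": 0, "ay": 0, "az": 0, "gripper": 1}
    - {"x": 28, "y": 20, "z": 0, "ax": 0, "ay": 0, "az": 0, "gripper": 1}
    - {"x": 28, "y": 20, "z": 0, "ax": 0, "ay": 0, "az": 0, "gripper": 1}
    - {"x": 28, "y": 20, "z": 0, "ax": 0, "ay": 0, "az": 0, "gripper": 1}
    - {"x": 28, "y": 20, "z": 0, "ax": 0, "ay": 0, "az": 0, "gripper": 1}

```text
clock: 19.7
position: [0.5645, -0.0176, 0.274]
ee_rot: [0.707, 0.707, 0.0, 0.0]
ft_force: [0.2, -0.4, -2.1]
grip_width: 0.609
grasp_force: 42.0
```

apply_moves:
  rows:
    - {"x": 28, "y": 20, "z": 0, "ax": 0, "ay": 0, "az": 0, "gripper": 1}
    - {"x": 28, "y": 20, "z": 0, "ax": 0, "ay": 0, "az": 0, "gripper": 1}
    - {"x": 14, "y": 13, "z": 0, "ax": 0, "ay": 0, "az": 0, "gripper": 1}
    - {"x": 0, "y": 0, "z": 0, "ax": 0, "ay": 0, "az": 0, "gripper": 1}
    - {"x": 0, "y": 0, "z": 0, "ax": 0, "ay": 0, "az": 0, "gripper": 1}

```text
clock: 20.12
position: [0.6169, 0.052, 0.2731]
ee_rot: [0.706, 0.708, -0.0, -0.0]
ft_force: [-0.9, -1.0, -1.8]
grip_width: 0.603
grasp_force: 41.9
```

```bash
python3 - <<'E'
from h import *
o=get_obs(); print(o['position'],o['ee_rot'])
c=snap('wrist','w6'); cv2.imwrite('pics/w6b.png',cv2.resize(cv2.imread('pics/w6.png')[:300,100:500],None,fx=2,fy=2,interpolation=cv2.INTER_CUBIC))
E
```

```text
[0.61689624 0.05198081 0.27314132] [ 7.06450953e-01  7.07761957e-01 -1.21648331e-04 -2.21567676e-04]
```

View pics/w6b.png

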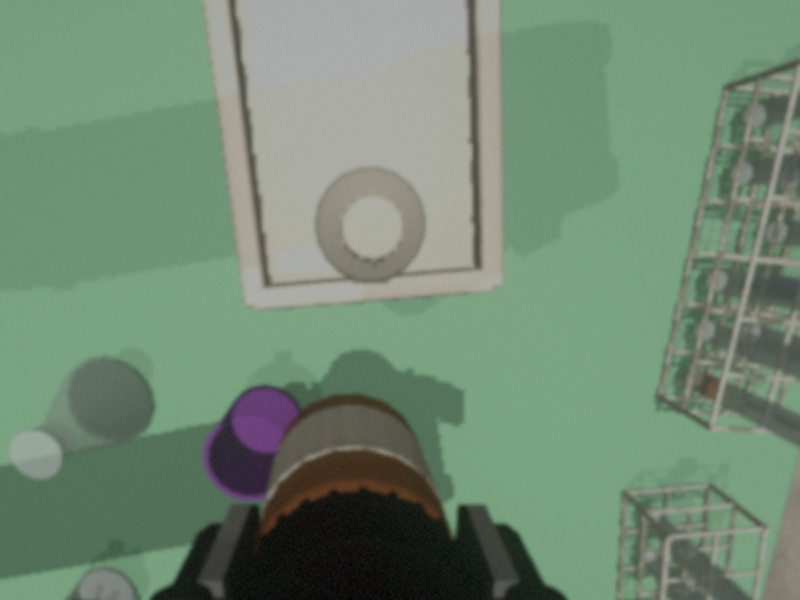

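The near bottle is at (371,225) in the crop. The tray's outer near corners are (247,304) and (501,288), and its side edges reach the top of the crop at (207,0) and (500,0).

```bash
python3 - <<'E'
from h import *
c=load('w6');g=lambda u,v,z: back(c,(u/2+100,v/2),z)
A,B,L,Rr=[g(*p,.035)[:2] for p in((247,304),(501,288),(207,0),(500,0))]
print(A,B,np.linalg.norm(B-A),'L',L,Rr)
ang=lambda d,o:np.degrees(np.arctan2(d[1],d[0]))-o
print(ang(B-A,0),ang(L-A,90),ang(Rr-B,90))
b=g(372,227,.135)[:2];b2=g(371,222,.1)[:2];print('bottle',b,b2)
for y in(3.,4.,5.):
  t=np.radians(y);X=np.array([np.cos(t),np.sin(t)]);Y=np.array([-X[1],X[0]])
  print(y,(A+B)/2+.13*Y,b+.09*Y)
E
```

```text
[0.54846161 0.08033791] [0.70551348 0.09048725] 0.1573794678440692 L [0.53513436 0.24514838] [0.69410107 0.24534641]
3.697548359200629 4.623112253485786 4.214815922308475
bottle [0.62337362 0.12779082] [0.62366475 0.12960496]
3.0 [0.62018387 0.21523442] [0.61866338 0.21766748]
4.0 [0.6179192 0.2150959] [0.61709554 0.21757158]
5.0 [0.6156573  0.21491789] [0.6155296  0.21744834]
```

apply_moves:
  rows:
    - {"x": 25, "y": 0, "z": 0, "ax": 0, "ay": 0, "az": 0, "gripper": 1}
    - {"x": 35, "y": 0, "z": 0, "ax": 0, "ay": 0, "az": 0, "gripper": 1}
    - {"x": 35, "y": 0, "z": 0, "ax": 0, "ay": 0, "az": 0, "gripper": 1}
    - {"x": 35, "y": 0, "z": 0, "ax": 0, "ay": 0, "az": 0, "gripper": 1}
    - {"x": 35, "y": 0, "z": 0, "ax": 0, "ay": 0, "az": 0, "gripper": 1}

```text
clock: 20.58
position: [0.6167, 0.2156, 0.2742]
ee_rot: [0.708, 0.706, 0.0, 0.001]
ft_force: [0.8, 0.5, -1.1]
grip_width: 0.604
grasp_force: 41.8
```

apply_moves:
  rows:
    - {"x": 0, "y": 0, "z": 0, "ax": 0, "ay": 0, "az": 0, "gripper": 1}
    - {"x": 0, "y": 0, "z": 0, "ax": 0, "ay": 0, "az": 0, "gripper": 1}

```text
clock: 20.75
position: [0.616, 0.2172, 0.2735]
ee_rot: [0.706, 0.708, 0.0, -0.0]
ft_force: [-0.2, -1.6, -1.0]
grip_width: 0.604
grasp_force: 41.8
```

apply_moves:
  rows:
    - {"x": 0, "y": 1, "z": 20, "ax": 0, "ay": 0, "az": 0, "gripper": 1}
    - {"x": 0, "y": 0, "z": 30, "ax": 0, "ay": 0, "az": 0, "gripper": 1}
    - {"x": 0, "y": 0, "z": 30, "ax": 0, "ay": 0, "az": 0, "gripper": 1}
    - {"x": 0, "y": 0, "z": 25, "ax": 0, "ay": 0, "az": 0, "gripper": 1}
    - {"x": 0, "y": 0, "z": 20, "ax": 0, "ay": 0, "az": 0, "gripper": 1}

```text
clock: 21.17
position: [0.6176, 0.2125, 0.1465]
ee_rot: [0.708, 0.706, -0.001, 0.0]
ft_force: [0.2, 0.3, -2.8]
grip_width: 0.603
grasp_force: 41.8
```

apply_moves:
  rows:
    - {"x": 0, "y": 0, "z": 20, "ax": 0, "ay": 0, "az": 0, "gripper": 1}
    - {"x": 0, "y": 0, "z": 20, "ax": 0, "ay": 0, "az": 0, "gripper": 1}
    - {"x": 0, "y": 0, "z": 15, "ax": 0, "ay": 0, "az": 0, "gripper": 1}
    - {"x": 0, "y": 0, "z": 0, "ax": 0, "ay": 0, "az": 0, "gripper": 1}
    - {"x": 0, "y": 0, "z": 0, "ax": 0, "ay": 0, "az": 0, "gripper": 1}

```text
clock: 21.58
position: [0.6179, 0.2136, 0.0934]
ee_rot: [0.708, 0.706, -0.001, 0.0]
ft_force: [0.3, 0.8, -0.6]
grip_width: 0.603
grasp_force: 41.7
```

apply_moves:
  rows:
    - {"x": 3, "y": -1, "z": 5, "ax": 0, "ay": 0, "az": 0, "gripper": 1}
    - {"x": 0, "y": 0, "z": 5, "ax": 0, "ay": 0, "az": 0, "gripper": 1}
    - {"x": 0, "y": 0, "z": 3, "ax": 0, "ay": 0, "az": 0, "gripper": 1}
    - {"x": 0, "y": 0, "z": 1, "ax": 0, "ay": 0, "az": 0, "gripper": 1}
    - {"x": 0, "y": 0, "z": 0, "ax": 0, "ay": 0, "az": 0, "gripper": 1}

```text
clock: 22.0
position: [0.6167, 0.2188, 0.0792]
ee_rot: [0.707, 0.707, -0.0, 0.0]
ft_force: [-0.6, 0.6, -2.5]
grip_width: 0.603
grasp_force: 41.8
```

apply_moves:
  rows:
    - {"x": 0, "y": 0, "z": 1, "ax": 0, "ay": 0, "az": 0, "gripper": 1}
    - {"x": 0, "y": 0, "z": 1, "ax": 0, "ay": 0, "az": 0, "gripper": 1}
    - {"x": 0, "y": 0, "z": 0, "ax": 0, "ay": 0, "az": 0, "gripper": 1}

```text
clock: 22.25
position: [0.617, 0.2191, 0.0778]
ee_rot: [0.707, 0.707, 0.0, 0.0]
ft_force: [-0.4, 0.5, 1.0]
grip_width: 0.606
grasp_force: 41.8
```

apply_moves:
  rows:
    - {"x": 0, "y": 0, "z": 1, "ax": 0, "ay": 0, "az": 0, "gripper": 1}
    - {"x": 0, "y": 0, "z": 0, "ax": 0, "ay": 0, "az": 0, "gripper": 1}

```text
clock: 22.42
position: [0.6171, 0.2194, 0.0777]
ee_rot: [0.707, 0.707, 0.001, 0.0]
ft_force: [-3.2, -0.9, 8.7]
grip_width: 0.602
grasp_force: 42.7
```

apply_moves:
  rows:
    - {"x": 0, "y": 0, "z": 0, "ax": 0, "ay": 0, "az": 0, "gripper": 0.38}
    - {"x": 0, "y": 0, "z": 0, "ax": 0, "ay": 0, "az": 0, "gripper": 0.3}
    - {"x": 0, "y": 0, "z": 0, "ax": 0, "ay": 0, "az": 0, "gripper": 0.2}
    - {"x": 0, "y": 0, "z": 0, "ax": 0, "ay": 0, "az": 0, "gripper": 0.2}
    - {"x": 0, "y": 0, "z": -5, "ax": 0, "ay": 0, "az": 0, "gripper": 0.1}

```text
clock: 22.83
position: [0.6162, 0.2185, 0.0803]
ee_rot: [0.707, 0.707, -0.001, -0.0]
ft_force: [-0.5, 0.4, 0.4]
grip_width: 0.896
grasp_force: 0.0
```

apply_moves:
  rows:
    - {"x": 0, "y": 0, "z": -20, "ax": 0, "ay": 0, "az": 0, "gripper": 0.1}
    - {"x": 0, "y": 0, "z": -35, "ax": 0, "ay": 0, "az": 0, "gripper": 0.1}
    - {"x": 0, "y": 0, "z": -35, "ax": 0, "ay": 0, "az": 0, "gripper": 0}
    - {"x": 0, "y": 0, "z": -35, "ax": 0, "ay": 0, "az": 0, "gripper": 0}
    - {"x": 0, "y": 0, "z": -35, "ax": 0, "ay": 0, "az": 0, "gripper": 0}

```text
clock: 23.25
position: [0.6166, 0.2188, 0.2434]
ee_rot: [0.707, 0.707, 0.0, 0.0]
ft_force: [0.8, 0.7, 0.4]
grip_width: 1.0
grasp_force: 0.0
```

apply_moves:
  rows:
    - {"x": 15, "y": -13, "z": 0, "ax": 0, "ay": 0, "az": 0, "gripper": 0}
    - {"x": 25, "y": -23, "z": 0, "ax": 0, "ay": 0, "az": 0, "gripper": 0}
    - {"x": 25, "y": -23, "z": 0, "ax": 0, "ay": 0, "az": 0, "gripper": 0}
    - {"x": 25, "y": -23, "z": 0, "ax": 0, "ay": 0, "az": 0, "gripper": 0}
    - {"x": 25, "y": -23, "z": 0, "ax": 0, "ay": 0, "az": 0, "gripper": 0}

```text
clock: 23.67
position: [0.5106, 0.3348, 0.2418]
ee_rot: [0.707, 0.707, 0.0, 0.0]
ft_force: [-0.4, 0.9, -1.1]
grip_width: 1.003
grasp_force: 0.0
```

apply_moves:
  rows:
    - {"x": 25, "y": -23, "z": 0, "ax": 0, "ay": 0, "az": 0, "gripper": 0}
    - {"x": 25, "y": -23, "z": 0, "ax": 0, "ay": 0, "az": 0, "gripper": 0}
    - {"x": 25, "y": -22, "z": 10, "ax": 0, "ay": 0, "az": 0, "gripper": 0}
    - {"x": 5, "y": -3, "z": 25, "ax": 0, "ay": 0, "az": 0, "gripper": 0}
    - {"x": 0, "y": 0, "z": 10, "ax": 0, "ay": 0, "az": 0, "gripper": 0}

```text
clock: 24.08
position: [0.4377, 0.416, 0.1944]
ee_rot: [0.705, 0.709, -0.001, -0.001]
ft_force: [0.2, -0.7, -1.4]
grip_width: 1.001
grasp_force: 0.0
```

apply_moves:
  rows:
    - {"x": 0, "y": 0, "z": 0, "ax": 0, "ay": 0, "az": 0, "gripper": 0}
    - {"x": 0, "y": 0, "z": 0, "ax": 0, "ay": 0, "az": 0, "gripper": 0}

```text
clock: 24.25
position: [0.4419, 0.4124, 0.1963]
ee_rot: [0.708, 0.706, -0.001, 0.0]
ft_force: [-0.3, -0.6, 0.6]
grip_width: 0.999
grasp_force: 0.0
```

```bash
python3 - <<'E'
from h import *
o=get_obs(); print(o['position'])
c=snap('wrist','w7'); im=cv2.imread('pics/w7.png'); h=cv2.cvtColor(im,cv2.COLOR_BGR2HSV)
m=cv2.inRange(h,(5,70,50),(22,255,255)); m[260:]=0
n,l,s,ce=cv2.connectedComponentsWithStats(m); i=1+np.argmax(s[1:,4]); print(s[i],ce[i]); q=s[i]
uv=(q[0]+q[2]/2-.5,q[1]+q[3]/2-.5); print(uv,back(c,uv,.025),back(c,uv,.0125),proj(c,[[.4405,.414,.025]]))
E
```

```text
[0.44191787 0.41242556 0.19633256]
[ 252  156   54   55 1648] [278.51395631 183.02184466]
(np.float64(278.5), np.float64(183.0)) [0.441998   0.41753307 0.025     ] [0.44197766 0.41442978 0.0125    ] [[277.08581281 186.2673384 ]]
```

apply_moves:
  rows:
    - {"x": 2, "y": 0, "z": 25, "ax": 0, "ay": 0, "az": 0, "gripper": 0}
    - {"x": 0, "y": 0, "z": 35, "ax": 0, "ay": 0, "az": 0, "gripper": 0}
    - {"x": 0, "y": 0, "z": 35, "ax": 0, "ay": 0, "az": 0, "gripper": 0}
    - {"x": 0, "y": 0, "z": 25, "ax": 0, "ay": 0, "az": 0, "gripper": 0}
    - {"x": 0, "y": 0, "z": 15, "ax": 0, "ay": 0, "az": 0, "gripper": 0}

```text
clock: 24.72
position: [0.4416, 0.414, 0.0594]
ee_rot: [0.708, 0.706, -0.001, 0.0]
ft_force: [0.2, 0.3, 1.1]
grip_width: 1.002
grasp_force: 0.0
```

apply_moves:
  rows:
    - {"x": 0, "y": 0, "z": 18, "ax": 0, "ay": 0, "az": 0, "gripper": 0}
    - {"x": 0, "y": 0, "z": 15, "ax": 0, "ay": 0, "az": 0, "gripper": 0}
    - {"x": 0, "y": 0, "z": 9, "ax": 0, "ay": 0, "az": 0, "gripper": 0}
    - {"x": 0, "y": 0, "z": 0, "ax": 0, "ay": 0, "az": 0, "gripper": 0}
    - {"x": 0, "y": 0, "z": 0, "ax": 0, "ay": 0, "az": 0, "gripper": 0}

```text
clock: 25.13
position: [0.4417, 0.4157, 0.0201]
ee_rot: [0.708, 0.707, 0.0, 0.0]
ft_force: [-0.5, 0.2, 1.1]
grip_width: 1.002
grasp_force: 0.0
```

apply_moves:
  rows:
    - {"x": 0, "y": 0, "z": 5, "ax": 0, "ay": 0, "az": 0, "gripper": 0}
    - {"x": 0, "y": 0, "z": 0, "ax": 0, "ay": 0, "az": 0, "gripper": 0.2}
    - {"x": 0, "y": 0, "z": 0, "ax": 0, "ay": 0, "az": 0, "gripper": 0.27}
    - {"x": 0, "y": 0, "z": 0, "ax": 0, "ay": 0, "az": 0, "gripper": 1}
    - {"x": 0, "y": 0, "z": 0, "ax": 0, "ay": 0, "az": 0, "gripper": 1}
  newtons: 20

```text
clock: 25.55
position: [0.4411, 0.4161, 0.0152]
ee_rot: [0.707, 0.707, 0.0, 0.0]
ft_force: [-1.0, -2.6, 6.4]
grip_width: 0.703
grasp_force: 21.2
```

apply_moves:
  rows:
    - {"x": 0, "y": 0, "z": 0, "ax": 0, "ay": 0, "az": 0, "gripper": 1}
    - {"x": 0, "y": 0, "z": -10, "ax": 0, "ay": 0, "az": 0, "gripper": 1}
    - {"x": 0, "y": 0, "z": -30, "ax": 0, "ay": 0, "az": 0, "gripper": 1}
    - {"x": 0, "y": 0, "z": -40, "ax": 0, "ay": 0, "az": 0, "gripper": 1}
    - {"x": 0, "y": 0, "z": -40, "ax": 0, "ay": 0, "az": 0, "gripper": 1}

```text
clock: 25.97
position: [0.4401, 0.4155, 0.1358]
ee_rot: [0.707, 0.707, -0.001, -0.0]
ft_force: [1.3, 0.3, 0.2]
grip_width: 0.703
grasp_force: 21.9
```

apply_moves:
  rows:
    - {"x": 0, "y": 0, "z": -40, "ax": 0, "ay": 0, "az": 0, "gripper": 1}
    - {"x": 0, "y": 0, "z": -40, "ax": 0, "ay": 0, "az": 0, "gripper": 1}
    - {"x": 0, "y": 0, "z": -15, "ax": 0, "ay": 0, "az": 0, "gripper": 1}
    - {"x": 0, "y": 0, "z": 0, "ax": 0, "ay": 0, "az": 0, "gripper": 1}

```text
clock: 26.3
position: [0.442, 0.4175, 0.2355]
ee_rot: [0.707, 0.707, 0.004, 0.0]
ft_force: [-0.2, 0.7, -0.9]
grip_width: 0.7
grasp_force: 22.0
```

apply_moves:
  rows:
    - {"x": -20, "y": 8, "z": 0, "ax": 0, "ay": 0, "az": 0, "gripper": 1}
    - {"x": -33, "y": 14, "z": 0, "ax": 0, "ay": 0, "az": 0, "gripper": 1}
    - {"x": -33, "y": 14, "z": 0, "ax": 0, "ay": 0, "az": 0, "gripper": 1}
    - {"x": -33, "y": 14, "z": 0, "ax": 0, "ay": 0, "az": 0, "gripper": 1}
    - {"x": -33, "y": 14, "z": 0, "ax": 0, "ay": 0, "az": 0, "gripper": 1}

```text
clock: 26.72
position: [0.5048, 0.2622, 0.2291]
ee_rot: [0.707, 0.707, -0.0, -0.0]
ft_force: [1.0, 0.2, -0.9]
grip_width: 0.702
grasp_force: 21.9
```

apply_moves:
  rows:
    - {"x": -33, "y": 14, "z": 0, "ax": 0, "ay": 0, "az": 0, "gripper": 1}
    - {"x": -33, "y": 14, "z": 0, "ax": 0, "ay": 0, "az": 0, "gripper": 1}
    - {"x": -33, "y": 14, "z": 0, "ax": 0, "ay": 0, "az": 0, "gripper": 1}
    - {"x": -33, "y": 14, "z": 0, "ax": 0, "ay": 0, "az": 0, "gripper": 1}
    - {"x": -33, "y": 14, "z": 0, "ax": 0, "ay": 0, "az": 0, "gripper": 1}

```text
clock: 27.13
position: [0.5748, 0.0971, 0.2291]
ee_rot: [0.707, 0.707, -0.0, -0.0]
ft_force: [0.5, 0.1, -0.5]
grip_width: 0.703
grasp_force: 21.9
```

apply_moves:
  rows:
    - {"x": -33, "y": 14, "z": 0, "ax": 0, "ay": 0, "az": 0, "gripper": 1}
    - {"x": -33, "y": 14, "z": 0, "ax": 0, "ay": 0, "az": 0, "gripper": 1}
    - {"x": -33, "y": 14, "z": 0, "ax": 0, "ay": 0, "az": 0, "gripper": 1}
    - {"x": -33, "y": 14, "z": 0, "ax": 0, "ay": 0, "az": 0, "gripper": 1}
    - {"x": -33, "y": 14, "z": 0, "ax": 0, "ay": 0, "az": 0, "gripper": 1}

```text
clock: 27.55
position: [0.6448, -0.0677, 0.229]
ee_rot: [0.707, 0.707, -0.0, -0.0]
ft_force: [0.2, 0.6, -0.7]
grip_width: 0.698
grasp_force: 21.9
```

apply_moves:
  rows:
    - {"x": -30, "y": 10, "z": 0, "ax": 0, "ay": 0, "az": 0, "gripper": 1}
    - {"x": 0, "y": 0, "z": 0, "ax": 0, "ay": 0, "az": 0, "gripper": 1}
    - {"x": 0, "y": 0, "z": 0, "ax": 0, "ay": 0, "az": 0, "gripper": 1}

```text
clock: 27.8
position: [0.6544, -0.0987, 0.2284]
ee_rot: [0.708, 0.706, -0.001, -0.0]
ft_force: [-1.0, 0.9, -0.7]
grip_width: 0.699
grasp_force: 21.9
```

apply_moves:
  rows:
    - {"x": 0, "y": 2, "z": 25, "ax": 0, "ay": 0, "az": 0, "gripper": 1}
    - {"x": 0, "y": 0, "z": 35, "ax": 0, "ay": 0, "az": 0, "gripper": 1}
    - {"x": 0, "y": 0, "z": 35, "ax": 0, "ay": 0, "az": 0, "gripper": 1}
    - {"x": 0, "y": 0, "z": 30, "ax": 0, "ay": 0, "az": 0, "gripper": 1}
    - {"x": 0, "y": 0, "z": 20, "ax": 0, "ay": 0, "az": 0, "gripper": 1}

```text
clock: 28.22
position: [0.6549, -0.094, 0.0807]
ee_rot: [0.706, 0.708, -0.001, -0.002]
ft_force: [-0.7, 0.2, -0.3]
grip_width: 0.702
grasp_force: 21.9
```

apply_moves:
  rows:
    - {"x": 0, "y": 0, "z": 20, "ax": 0, "ay": 0, "az": 0, "gripper": 1}
    - {"x": 0, "y": 0, "z": 20, "ax": 0, "ay": 0, "az": 0, "gripper": 1}
    - {"x": 0, "y": 0, "z": 15, "ax": 0, "ay": 0, "az": 0, "gripper": 1}
    - {"x": 0, "y": 0, "z": 3, "ax": 0, "ay": 0, "az": 0, "gripper": 1}
    - {"x": 0, "y": 0, "z": 0, "ax": 0, "ay": 0, "az": 0, "gripper": 1}

```text
clock: 28.63
position: [0.6558, -0.0946, 0.0253]
ee_rot: [0.707, 0.708, -0.0, -0.001]
ft_force: [-0.8, -0.1, -0.6]
grip_width: 0.701
grasp_force: 21.9
```

apply_moves:
  rows:
    - {"x": -4, "y": 0, "z": 4, "ax": 0, "ay": 0, "az": 0, "gripper": 1}
    - {"x": 0, "y": 0, "z": 3, "ax": 0, "ay": 0, "az": 0, "gripper": 1}
    - {"x": 0, "y": 0, "z": 2, "ax": 0, "ay": 0, "az": 0, "gripper": 1}
    - {"x": 0, "y": 0, "z": 0, "ax": 0, "ay": 0, "az": 0, "gripper": 1}

```text
clock: 28.97
position: [0.6568, -0.1002, 0.0175]
ee_rot: [0.707, 0.707, 0.0, 0.0]
ft_force: [-0.4, -0.3, -0.5]
grip_width: 0.702
grasp_force: 21.9
```

apply_moves:
  rows:
    - {"x": 0, "y": 0, "z": 1, "ax": 0, "ay": 0, "az": 0, "gripper": 1}
    - {"x": 0, "y": 0, "z": 1, "ax": 0, "ay": 0, "az": 0, "gripper": 1}
    - {"x": 0, "y": 0, "z": 0, "ax": 0, "ay": 0, "az": 0, "gripper": 1}

```text
clock: 29.22
position: [0.6569, -0.1, 0.0154]
ee_rot: [0.707, 0.707, 0.0, 0.0]
ft_force: [0.3, 1.0, 0.1]
grip_width: 0.7
grasp_force: 21.9
```

Now I'll release the ring, lift and back off for the final check.

apply_moves:
  rows:
    - {"x": 0, "y": 0, "z": 0, "ax": 0, "ay": 0, "az": 0, "gripper": 0.27}
    - {"x": 0, "y": 0, "z": 0, "ax": 0, "ay": 0, "az": 0, "gripper": 0.15}
    - {"x": 0, "y": 0, "z": 0, "ax": 0, "ay": 0, "az": 0, "gripper": 0.05}
    - {"x": 0, "y": 0, "z": 0, "ax": 0, "ay": 0, "az": 0, "gripper": 0.05}
    - {"x": 0, "y": 0, "z": -10, "ax": 0, "ay": 0, "az": 0, "gripper": 0.05}

```text
clock: 29.63
position: [0.6555, -0.1, 0.0237]
ee_rot: [0.707, 0.707, -0.001, -0.001]
ft_force: [-0.5, 0.4, -0.3]
grip_width: 0.948
grasp_force: 0.0
```

apply_moves:
  rows:
    - {"x": 0, "y": 0, "z": -25, "ax": 0, "ay": 0, "az": 0, "gripper": 0.05}
    - {"x": 0, "y": 0, "z": -40, "ax": 0, "ay": 0, "az": 0, "gripper": 0}
    - {"x": 0, "y": 0, "z": -40, "ax": 0, "ay": 0, "az": 0, "gripper": 0}
    - {"x": 0, "y": 0, "z": -40, "ax": 0, "ay": 0, "az": 0, "gripper": 0}
    - {"x": 0, "y": 0, "z": -40, "ax": 0, "ay": 0, "az": 0, "gripper": 0}

```text
clock: 30.05
position: [0.6564, -0.1001, 0.2134]
ee_rot: [0.707, 0.707, 0.0, 0.0]
ft_force: [0.3, -0.1, -0.7]
grip_width: 1.001
grasp_force: 0.0
```

apply_moves:
  rows:
    - {"x": 0, "y": -35, "z": -20, "ax": 0, "ay": 0, "az": 0, "gripper": 0}
    - {"x": 0, "y": -40, "z": -20, "ax": 0, "ay": 0, "az": 0, "gripper": 0}
    - {"x": 0, "y": -40, "z": 0, "ax": 0, "ay": 0, "az": 0, "gripper": 0}
    - {"x": 0, "y": -40, "z": 0, "ax": 0, "ay": 0, "az": 0, "gripper": 0}
    - {"x": 0, "y": 0, "z": 0, "ax": 0, "ay": 0, "az": 0, "gripper": 0}

```text
clock: 30.47
position: [0.4978, -0.1009, 0.2492]
ee_rot: [0.708, 0.706, -0.001, -0.001]
ft_force: [1.3, -0.8, 0.2]
grip_width: 0.997
grasp_force: 0.0
```

apply_moves:
  rows:
    - {"x": 0, "y": 0, "z": 0, "ax": 0, "ay": 0, "az": 0, "gripper": 0}
    - {"x": 0, "y": 0, "z": 0, "ax": 0, "ay": 0, "az": 0, "gripper": 0}
    - {"x": 0, "y": 0, "z": 0, "ax": 0, "ay": 0, "az": 0, "gripper": 0}
    - {"x": 0, "y": 0, "z": 0, "ax": 0, "ay": 0, "az": 0, "gripper": 0}

```text
clock: 30.8
position: [0.5056, -0.0999, 0.249]
ee_rot: [0.707, 0.707, 0.0, 0.0]
ft_force: [0.4, -0.2, 0.6]
grip_width: 1.003
grasp_force: 0.0
```

```bash
python3 - <<'E'
from h import *
o=get_obs(); print(o['position'])
snap('scene','s4'); a=cv2.imread('pics/s4.png')[150:350,170:430]; cv2.imwrite('pics/s4c.png',cv2.resize(a,None,fx=3,fy=3,interpolation=cv2.INTER_CUBIC))
E
```

```text
[ 0.50556635 -0.09992472  0.24903026]
```

View pics/s4c.png

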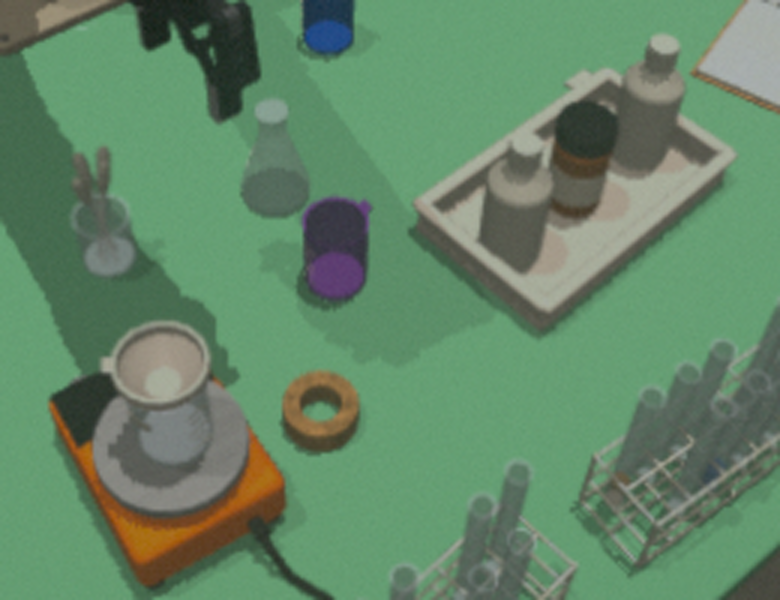

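Everything is standing in place: the lid is at (586,125), the bottle caps at (527,152) and (664,52), the ring top at (321,406), the plate at (171,444) and the beaker base at (174,433). I'll check the numbers before handing in.

```bash
python3 - <<'E'
from h import *
c=load('s4');g=lambda u,v,z: back(c,(u/3+170,v/3+150),z).round(4)
print('lid',g(586,125,.108),'jarbase',g(577,197,.008),'caps',g(527,144,.135),g(664,45,.135),'ring',g(321,406,.025),'plate',g(171,444,.085),'beakbase',g(174,433,.0875))
E
```

```text
lid [0.6172 0.2079 0.108 ] jarbase [0.6168 0.2186 0.008 ] caps [0.6205 0.1317 0.135 ] [0.605 0.312 0.135] ring [ 0.6605 -0.104   0.025 ] plate [ 0.6525 -0.2269  0.085 ] beakbase [ 0.6477 -0.2212  0.0875]
```

```bash
python3 -c "
from workcell import *
print(hand_in())"
```

```text
the job is handed in; nothing more can be done
None
```

The job is handed in, with no verdict returned: the last picture shows the beaker and dish on the hotplate, the jar midway between the bottles and the ring beside the case, and my measurements put all of them within the limits.

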